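# Stand the welded latch arm heavy end down

## Task

Swing the jig's hold-down bar up and over, slide the latch arm out endways from under the toe of the end stop, then lift it by the two domed bolt heads at its middle so that its heavy end drops and shows itself. Then stand the arm upright, heavy end down, on the floor of the finishing tray with the two arms already there. Do not drop it, and do not disturb the two standing arms, the pliers or the grinder.

Things in the scene. Friction and masses are not known exactly. Their poses are not given: they have to be found in the camera images.
- latch: Latch arm: steel box bar, 170 x 40 x 40 mm, 0.77 kg, ends capped alike. Origin at its centre, x along it, y along its bolt. A 0.42 kg weight sits fixed inside one end, 60 mm off the middle; which end varies and cannot be seen or read from the pose. At the start it lies in the jig, heads sideways, its x along the jig's +y, centre 32 mm above the bench, the -x end sticking 38 to 50 mm out.
- latch_bolt (a point): Middle of the arm, on its pivot bolt: a smooth domed head 20 mm across stands 7 mm proud at the centre of each of two sides, left and right (54 mm over both heads). Held by these heads the arm swings freely about the line through them. Same point and axes as the arm's origin; 20 mm above the bench when the arm lies, 85 mm when it stands.
- jig: Welding jig, fixed: a channel for the arm. Origin on the bench under the channel, y along it, z up. Plate 12 mm thick, x -63 to 87, y -45 to 130 mm. Cheeks beside the arm (x 29.5 to 35.5 mm each side, up to z 48, y -45 to 100): in the jig the arm can be taken only by its end that sticks out past y -45, and slides out towards -y. Low strips guide it with 1.7 mm play a side.
- jig_toe (a point): Edge of the toe lip of the jig's end stop, at y +65, z 56 mm in the jig's frame. From here to y 122 mm the lip (40 mm wide) lies over the arm's far end with 4 mm of air; the end stop's face is at y 102. The arm must slide at least 30 mm towards the jig's -y to be clear of it.
- jig_hinge (a point): The hold-down bar's hinge axis (along the jig's y), at x 62, y -18, z 62 mm in the jig's frame; hinge ears 20 mm wide stand up to z 72 mm there.
- holddown (a joint): Angle of the hold-down bar, rad: about 0 closed (level across the arm, pointing to the jig's -x), growing as its free end swings up and over to the jig's +x. Flat bar 160 x 32 x 8 mm, 0.3 kg, no spring: falls shut below about 1.5, open beyond, to a stop at 2.0 where it stays, leaning back. Closed, a tab under it stands before one bolt head and blocks the arm.
- holddown_knob (a point): Centre of the black barrel grip (24 mm diameter, 32 mm long, flat ends, lying along the hinge direction) on the bar's free end, 147 mm from the hinge axis along the bar and 26 mm above its level when closed (88 mm above the bench), on a short stem on the bar's top face. Axes: x along the bar towards the hinge, y along the hinge.
- tray: Finishing tray, fixed: open aluminium tray 106 mm (x) by 286 mm (y) outside, walls 3 mm thick and 22 mm high, floor 3 mm thick. Origin on the bench under its centre, z up.
- pliers: Pliers lying loose on the bench: 173 mm long, up to 63 mm wide at the handle ends, 16 mm high. Origin on the bench near the rivet, +x towards the jaws (56 mm), the handles reaching 118 mm the other way.
- grinder: Angle grinder lying loose on the bench, 1.6 kg, body 62 mm thick, a 115 mm disc lying flat on top at one end, up to 77 mm high. Origin on the bench below it, x along it, with the disc's centre at x +52 mm, tail at x -195 mm.
- latch_b: A finished latch arm of the same shape and size, loose, standing in the tray heavy end down, 170 mm high. Origin at the centre of its foot, z its long axis, y along its bolt.
- latch_c: A finished latch arm of the same shape and size, loose, standing in the tray heavy end down, 170 mm high. Origin at the centre of its foot, z its long axis, y along its bolt.
Things that resemble listed ones, but are neither listed nor needed, are in the scene too. Leave any orange or red look-alike of the latch alone.

How it is judged:
On the way, in this order (a step that is already met when the one before it is completed fails the run):
1. the hold-down bar is swung up and over (value of joint holddown above 1.3 rad), for 0.2 s.
2. the arm, still level and low, is slid out of the jig clear of the toe lip (y of latch in the frame of jig below -0.024 m and height (world z) of latch below 0.05 m and angle between latch's own x axis and vertical between 1.37 and 1.77 rad).
3. the arm is lifted by the bolt heads at its middle, clear of the jig, and its heavy end drops (height (world z) of latch above 0.045 m and distance between the grasp point and latch below 0.03 m and contact force between the fingers and latch above 1 N and contact force between latch and jig below 0.2 N and (angle between latch's own x axis and vertical below 1.37 rad or angle between latch's own x axis and vertical above 1.77 rad)), for 0.2 s.
At the end, for the whole second after the job is handed in: the arm stands released and still inside the tray, on its floor (centre within 6 mm of its standing height, within 36 mm of the tray's centre across and 126 mm along), upright within 0.08 rad, its weighted end below, and the other two arms still stand upright (x of latch in the frame of tray between -0.036 and 0.036 m and y of latch in the frame of tray between -0.126 and 0.126 m and z of latch in the frame of tray between 0.082 and 0.094 m and (angle between latch's own x axis and vertical below 0.08 rad or angle between latch's own x axis and vertical above 3.0616 rad) and z of ballast_c0 in the frame of tray below 0.05 m and linear speed of latch below 0.02 m/s and angular speed of latch below 0.2 rad/s and angle between each of latch_b, latch_c's own z axis and vertical below 0.08 rad); the robot touches nothing.
It fails at once if a finished arm is shifted by more than 20 mm or tipped by more than 0.25 rad (distance of any of latch_b, latch_c from where it was at the start of the episode above 0.02 m or angle between any of latch_b, latch_c's own z axis and vertical above 0.25 rad).
It fails at once if the pliers or the grinder are shifted by more than 20 mm (distance of any of pliers, grinder from where it was at the start of the episode above 0.02 m).
It fails at once if the arm is dropped or falls over (faster than 1 m/s) (linear speed of latch above 1 m/s).
It also fails if it takes over 72 s, if anything falls off the work surface, if the arm or the gripper's body presses on something with over 40 N, if the wrist force passes 120 N, or if a joint passes its speed limit or range.

## Robot

A 7-joint arm with a two-finger parallel gripper is mounted at the origin on the work surface. World frame = base frame: x ahead of the robot, y to its left, z up, the work surface at z = 0. Lengths are in m, angles in rad, forces in N, time in s.
With the tool pointing down it reaches from about 0.4 to 0.85 m from the base axis. Payload 10.4 kg.
Tool frame: the origin (TCP) lies between the finger pads; the fingertips stand tcp_to_tips ahead of it and the grasp point (between the pads) lies 8 mm behind it (tcp_to_tips is the distance from the TCP to the fingertips, in m); z points along the fingers, y is the line along which they close (so a half turn about z gives the same grasp; the last joint's range is limited). The gripper opens to 85 mm and grips with 20 to 120 N. Pads are 22 mm wide; open, the fingers measure 114 mm over their backs; the gripper's body (76 mm by 85 mm) begins 54 mm behind the grasp point. The pads swing forward as they close: fully open they stand 13 mm farther back than shut.
Start: joints at [-1.244, 0.332, -0.065, 1.46, 0.022, 1.35, -0.088], TCP at [0.214, 0.587, 0.242] pointing down, gripper open.
Joint ranges: [-2.6, 2.6], [-0.5, 2.12], [-1.47, 1.34], [0.16, 2.42], [-1.27, 4.41], [0.06, 2.06], [-2.6, 2.6]. Speed limits (rad/s): [2.22, 2.22, 2.79, 2.79, 3.14, 3.14, 3.14].

## Interface

Orientations are given as a unit quaternion [x, y, z, w].
In Python, from workcell import * gives the robot as it stands.
- The arm moves only by the tool apply_moves, never from a script. Its argument "rows" is a list of rows, each an object of numbers: "x", "y", "z": the shift along the tool's x, y, z in mm; "ax", "ay", "az": the turn, a rotation vector about the tool's x, y, z in degrees; "gripper": the closure, from 0 (fully open) to 1 (shut). A call has 1 to 5 rows; each row shifts and turns the commanded pose from where the row before left it, along the tool's axes as they then stand; what a row does not reach is not made up. A row lasts 1/12 s, in which the tool goes at most 41.7 mm and 7.16 degrees, less where a joint would pass 70% of its speed; a pose out of reach is approached as far as the arm can. A call with a gripper value outside its range is refused whole. The fingers move at their own pace and stop on an object; "newtons" is the grip in N (left out, the last holds). Time passes only in rows, so rows that do not move let the fingers close. It gives the time, the measured TCP pose, the force, the opening and the grip force at its end, in the units of the state.
- get_obs(): the state, without advancing time (a new reading comes with each control period).
- camera(name): name is "scene" or "top"; returns a dict with "color" (384x512x3 uint8, red, green, blue), "fov_y" (degrees; the focal length in pixels is half the picture's height over the tangent of half this angle, whatever the lens; pixels are square), "cx", "cy" (the principal point, pixels), "rvec" (rotation vector, rad) and "tvec" (3), from world to camera coordinates, as OpenCV has them. Camera axes: x right, y down, z forward; pixel columns grow to the right and rows downward; lengths in m; the calibration is good to about 2 mm. A picture is of the moment at which its call begins. There is no depth.
- hand_in(): hands the job in; it is judged then, once.
The state is a dict: "clock": time; "joint_pos": joint angles; "joint_velocities": joint speeds; "tau": joint torques, N m; "position": TCP position; "ee_rot": TCP orientation; "ft_force": force on the tool from outside, world axes, zero at the start; "torque": the same for the moment, N m; "grip_width": opening from 0.0 (shut) to 1.0 (fully open); "grasp_force": force on a finger pad.
Only numpy, scipy, OpenCV 4.12 (cv2) and the standard library are available. Lean on these libraries where they do the work, as an engineer would, in place of code of your own. Each camera call takes 0.05 s, during which the arm holds its last target. There are 200 camera calls.

## Working session

There is one attempt and no reset: what is moved stays moved. The work goes in short steps, Python scripts to look and compute and a tool call to move; the robot and the scene stay as the last step left them, time stands still between calls to the robot, and variables do not carry over. Pictures are saved under pics/ and viewed, at most 10 in all, crops included, and the job is handed in when it is done.

Besides the shell and the picture viewer there is one more tool, called after "Emit:" as a command line: name --argument value ..., lists and objects as JSON in quotes. apply_moves: Moves the arm, as the interface text tells. Its arguments: {"type":"object","properties":{"rows":{"type":"array","items":{"type":"object","properties":{"x":{"type":"number"},"y":{"type":"number"},"z":{"type":"number"},"ax":{"type":"number"},"ay":{"type":"number"},"az":{"type":"number"},"gripper":{"type":"number"}}}},"newtons":{"type":"number"}},"required":["rows"]}

```bash
ls; mkdir -p pics
cat > h.py <<'E'
from workcell import *
import numpy as np, cv2
from scipy.spatial.transform import Rotation as R
def cam(n):
    c=camera(n); f=c["color"].shape[0]/2/np.tan(np.radians(c["fov_y"])/2)
    c["K"]=np.array([[f,0,c["cx"]],[0,f,c["cy"]],[0,0,1.]]); c["Rm"]=cv2.Rodrigues(np.array(c["rvec"],float))[0]; c["t"]=np.array(c["tvec"],float).ravel(); return c
def ray(c,uv):
    d=c["Rm"].T@np.linalg.inv(c["K"])@np.array([uv[0],uv[1],1.]); return -c["Rm"].T@c["t"],d
def plane(c,uv,z):
    o,d=ray(c,uv); return o+d*(z-o[2])/d[2]
def tri(c1,u1,c2,u2):
    o1,d1=ray(c1,u1);o2,d2=ray(c2,u2)
    s=np.linalg.lstsq(np.c_[d1,-d2],o2-o1,rcond=None)[0]; a=o1+d1*s[0];b=o2+d2*s[1]
    return (a+b)/2,np.linalg.norm(a-b)
def proj(c,P):
    p=c["K"]@(c["Rm"]@np.array(P,float)+c["t"]); return p[:2]/p[2]
E
cat > look.py <<'E'
import sys; from h import *
for n in ("top","scene"):
    c=cam(n); np.save(f"pics/{n}_{sys.argv[1]}.npy",c,allow_pickle=True)
    cv2.imwrite(f"pics/{n}_{sys.argv[1]}.png",cv2.resize(c["color"][:,:,::-1],(800,600),interpolation=cv2.INTER_CUBIC))
    print(n,c["fov_y"],c["cx"],c["cy"],-c["Rm"].T@c["t"])
o=get_obs(); print({k:np.round(v,4) for k,v in o.items() if k not in("tau","joint_velocities")})
E
python3 look.py a; python3 -c "import workcell;print([x for x in dir(workcell) if x[0]!='_'], getattr(workcell,'tcp_to_tips',None))"
```

```text
pics
top 47.91373113216281 270.3914587604449 191.6856536998831 [ 0.37242445 -0.01394667  1.23232011]
scene 43.58303667421349 255.78394640905782 187.70589431489103 [1.27093983 0.12579902 1.15586101]
{'clock': np.float64(0.1), 'joint_pos': array([-1.2436,  0.3328, -0.0647,  1.4608,  0.0216,  1.3499, -0.0885]), 'position': array([0.2141, 0.5869, 0.2416]), 'ee_rot': array([ 1.740e-01,  9.847e-01, -6.000e-04, -1.000e-04]), 'ft_force': array([1.0088, 0.148 , 0.4939]), 'torque': array([0.0462, 0.0552, 0.0596]), 'grasp_force': np.float64(0.0), 'grip_width': np.float64(0.9976)}
['MotionError', 'camera', 'get_obs', 'hand_in', 'tcp_to_tips'] 0.011
```

View pics/top_a.png

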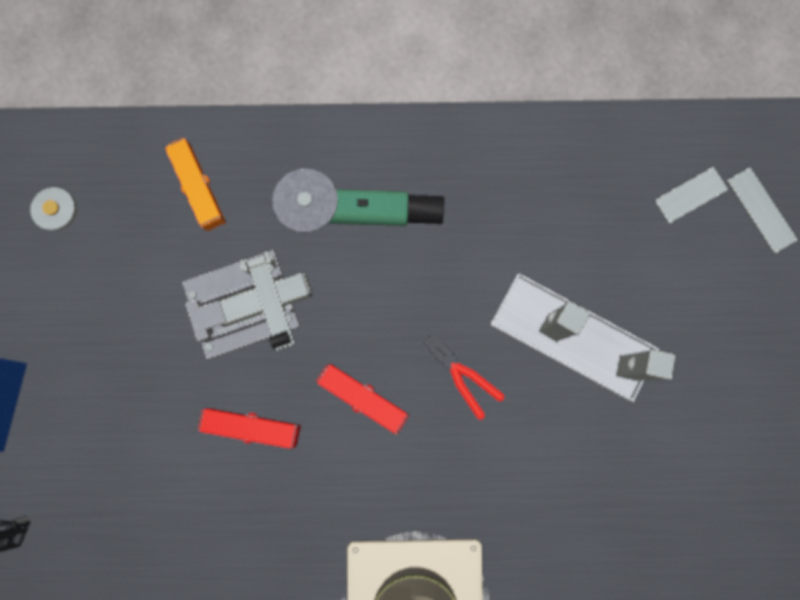

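View pics/scene_a.png

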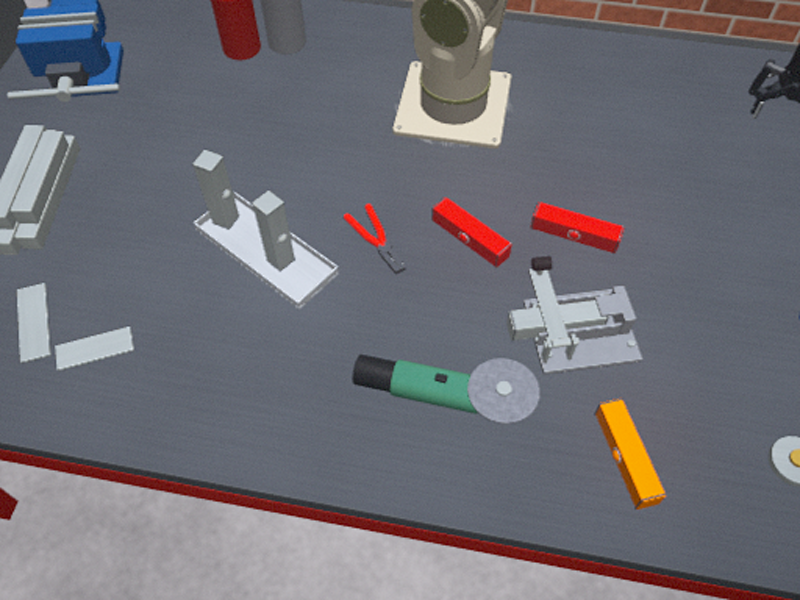

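The top view shows the jig near (250,305), its arm end sticking out right at (305,285), with the black knob at (280,340). The tray runs from (515,275) to (635,400) with two standing arms. The scene view shows the same: knob at (541,263), tray around (265,250). I'll zoom in on the jig and tray.

```bash
cat > crop.py <<'E'
import sys; from h import *
# args: out, then tag:cam:u0:v0:w ; 400x300 panels, original pixel coords
ps=[]
for a in sys.argv[2:]:
    t,n,u,v,w=a.split(":"); u,v,w=int(u),int(v),int(w); c=np.load(f"pics/{n}_{t}.npy",allow_pickle=True).item()["color"]
    s=400/w; M=np.float32([[s,0,-u*s],[0,s,-v*s]]); p=cv2.warpAffine(c[:,:,::-1],M,(400,300),flags=cv2.INTER_CUBIC)
    for k in range(0,w,20):
        cv2.putText(p,str(u+k),(int(k*s),8),0,.3,(0,255,255)); cv2.line(p,(int(k*s),10),(int(k*s),16),(0,255,255))
        cv2.putText(p,str(v+k),(0,int(k*s)+3),0,.3,(0,255,0)); cv2.line(p,(22,int(k*s)),(28,int(k*s)),(0,255,0))
    ps.append(p)
while len(ps)<4: ps.append(np.zeros_like(ps[0]))
cv2.imwrite(f"pics/{sys.argv[1]}.png",np.vstack([np.hstack(ps[:2]),np.hstack(ps[2:])]))
E
python3 crop.py c1 a:top:110:155:100 a:scene:320:155:100 a:top:310:170:125 a:scene:115:90:110
```

```text
(no output)
```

View pics/c1.png

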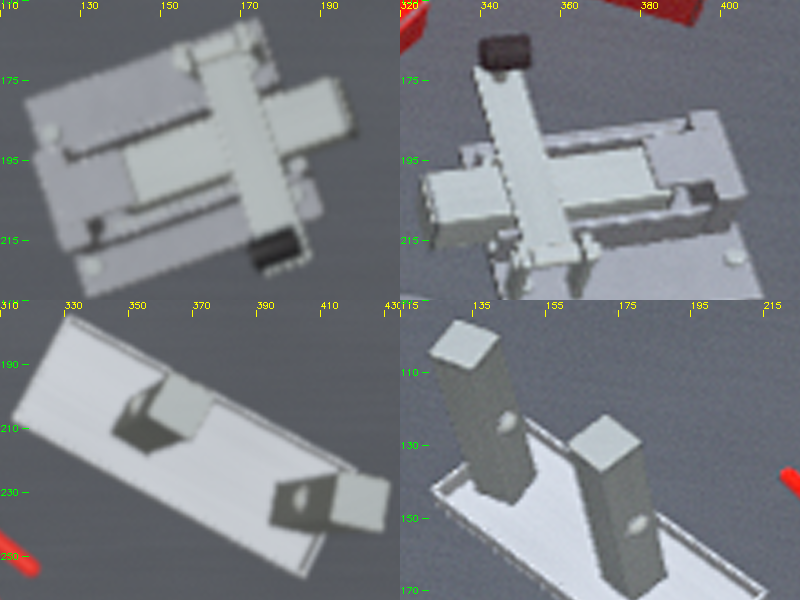

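The crops (original pixels) show:
- **Top view, jig:** plate corners at about (116.2,180.5), (132.5,229.5), (174.5,160), (190.5,208.5). The arm's end corners are (193,175) and (197.5,185), and the knob is at (179,217.5).
- **Scene view:** the knob is at (346.3,168.2).
- **Tray:** the standing arms' top faces are at (366,202) and (422,233), and the free floor is at the upper-left end.

```bash
cat > m1.py <<'E'
from h import *
T=np.load("pics/top_a.npy",allow_pickle=True).item(); S=np.load("pics/scene_a.npy",allow_pickle=True).item()
def fit(L,W):
    L=np.array(L,float);W=np.array(W)[:,:2]; l=L-L.mean(0); w=W-W.mean(0)
    a=np.arctan2((l[:,0]*w[:,1]-l[:,1]*w[:,0]).sum(),(l*w).sum()); c,s=np.cos(a),np.sin(a); Rm=np.array([[c,-s],[s,c]])
    t=W.mean(0)-Rm@L.mean(0); return a,Rm,t,np.linalg.norm(L@Rm.T+t-W,axis=1)
a,Rj,tj,e=fit([[.087,.13],[-.063,.13],[.087,-.045],[-.063,-.045]],[plane(T,u,.012) for u in [(116.2,180.5),(132.5,229.5),(174.5,160),(190.5,208.5)]])
print("jig yaw",np.degrees(a),tj,e)
J=lambda p:Rj.T@(np.array(p)[:2]-tj)
for nm,u in dict(e1=(193,175),e2=(197.5,185),lip1=(141,192.5),lip2=(144.5,206.5)).items(): print(nm,J(plane(T,u,.052)))
k,err=tri(T,(178.8,217.5),S,(346.3,168.2)); print("knob",k,err,J(k),"expect -.085,-.018,.088")
hp=[plane(T,u,z) for u,z in [((330.5,174.5),.022),((405.5,257),.022),((313.5,209.5),.022)]]
print("tray",hp, [np.linalg.norm(hp[0]-hp[2]),np.linalg.norm(hp[2]-hp[1])])
c=(hp[0]+hp[1])/2; d=hp[1]-hp[2]; print("centre",c,"yaw of y",np.degrees(np.arctan2(d[1],d[0])))
for u,v in [((366,202),(137,104)),((422,233),(171.5,130))]: print("arm top",plane(T,u,.173),tri(T,u,S,v))
# red/grn blobs
for n,c_ in (("T",T),("S",S)):
    hsv=cv2.cvtColor(c_["color"],cv2.COLOR_RGB2HSV)
    m=((hsv[...,0]>65)&(hsv[...,0]<90)&(hsv[...,1]>90)).astype(np.uint8)
    q=np.argwhere(m)[:,::-1].mean(0); print("grinder",n,plane(c_,q,.06))
hh=plane(T,(174.5+0,0),.0)
print("pliers pts",[plane(T,np.array(p)*.64,.01) for p in [(428,338),(503,398),(481,417)]], "disc",plane(T,np.array((305,199))*.64,.077),"tail",plane(T,np.array((444,209))*.64,.05))
print("red1",[plane(T,np.array(p)*.64,.04) for p in [(330,366),(407,415),(398,433),(318,383)]])
print("red2",[plane(T,np.array(p)*.64,.04) for p in [(200,408),(299,430),(294,447),(199,432)]])
E
python3 m1.py
```

```text
jig yaw 19.143564552583072 [0.53771531 0.26514631] [0.00054829 0.00152095 0.00075189 0.00175621]
e1 [ 0.01762292 -0.08515733]
e2 [-0.0131505  -0.08784326]
lip1 [0.02024425 0.06479539]
lip2 [-0.01990996  0.06761493]
knob [0.46233852 0.22203642 0.08596429] 0.0014421761479791256 [-0.08534574 -0.01600712] expect -.085,-.018,.088
tray [array([ 0.58317052, -0.19495811,  0.022     ]), array([ 0.34787579, -0.39511567,  0.022     ]), array([ 0.48405767, -0.14364213,  0.022     ])] [np.float64(0.1116095223334366), np.float64(0.28597979531761836)]
centre [ 0.46552316 -0.29503689  0.022     ] yaw of y -118.43712295754854
arm top [ 0.48669186 -0.25768901  0.173     ] (array([ 0.49028195, -0.28185791,  0.26338726]), np.float64(0.09098268981839841))
arm top [ 0.40831377 -0.39137705  0.173     ] (array([ 0.40813991, -0.35368995,  0.09176096]), np.float64(0.12561216102811718))
grinder T [0.69897913 0.06486536 0.06      ]
grinder S [0.72092342 0.06853118 0.06      ]
pliers pts [array([ 0.46752564, -0.03218204,  0.01      ]), array([ 0.35772721, -0.16477761,  0.01      ]), array([ 0.32479918, -0.12439427,  0.01      ])] disc [0.71074196 0.18116448 0.077     ] tail [ 0.6964881  -0.06437601  0.05      ]
red1 [array([0.41861529, 0.14131766, 0.04      ]), array([0.33149727, 0.00713802, 0.04      ]), array([0.30094763, 0.02315109, 0.04      ]), array([0.38929543, 0.16224526, 0.04      ])]
red2 [array([0.34936959, 0.36728363, 0.04      ]), array([0.30887637, 0.19479421, 0.04      ]), array([0.28010413, 0.20318428, 0.04      ]), array([0.30829994, 0.36785683, 0.04      ])]
```

Emit:
apply_moves --rows '[{"az": -6.53,"gripper": 0},{"az": -6.53},{"az": -6.53},{"az": -6.53},{"az": -6.53}]'

```text
invalid input at $.rows[0]: expected keys x, y, z, ax, ay, az, gripper
```

Emit:
apply_moves --rows '[{"az": -6.53},{"x": -10.5,"y": -38.9},{"x": -10.5,"y": -38.9},{"x": -10.5,"y": -38.9},{"x": -10.5,"y": -38.9}]'

```text
invalid input at $.rows[0]: expected keys x, y, z, ax, ay, az, gripper
```

Emit:
apply_moves --rows '[{"x": -10.5,"y": -38.9},{"x": -10.5,"y": -38.9},{"x": -10.5,"y": -38.9},{"x": -10.5,"y": -38.9},{"x": -10.5,"y": -38.9}]'

```text
invalid input at $.rows[0]: expected keys x, y, z, ax, ay, az, gripper
```

Emit:
apply_moves --rows '[{"x": -10.5,"y": -38.9},{"x": -10.5,"y": -38.9},{}]'

```text
invalid input at $.rows[0]: expected keys x, y, z, ax, ay, az, gripper
```

All keys are required.

Emit:
apply_moves --rows '[{"x": 0,"y": 0,"z": 0,"ax": 0,"ay": 0,"az": -6.53,"gripper": 0},{"x": 0,"y": 0,"z": 0,"ax": 0,"ay": 0,"az": -6.53,"gripper": 0},{"x": 0,"y": 0,"z": 0,"ax": 0,"ay": 0,"az": -6.53,"gripper": 0},{"x": 0,"y": 0,"z": 0,"ax": 0,"ay": 0,"az": -6.53,"gripper": 0},{"x": 0,"y": 0,"z": 0,"ax": 0,"ay": 0,"az": -6.53,"gripper": 0}]'

```text
clock: 0.52
position: [0.2141, 0.587, 0.2418]
ee_rot: [-0.113, 0.994, -0.0, -0.0]
ft_force: [0.6, 1.1, -0.2]
grip_width: 0.999
grasp_force: 0.0
```

Emit:
apply_moves --rows '[{"x": 0,"y": 0,"z": 0,"ax": 0,"ay": 0,"az": -6.53,"gripper": 0},{"x": -10.5,"y": -38.9,"z": 0,"ax": 0,"ay": 0,"az": 0,"gripper": 0},{"x": -10.5,"y": -38.9,"z": 0,"ax": 0,"ay": 0,"az": 0,"gripper": 0},{"x": -10.5,"y": -38.9,"z": 0,"ax": 0,"ay": 0,"az": 0,"gripper": 0},{"x": -10.5,"y": -38.9,"z": 0,"ax": 0,"ay": 0,"az": 0,"gripper": 0}]'

```text
clock: 0.93
position: [0.3055, 0.4521, 0.2418]
ee_rot: [-0.166, 0.986, -0.0, -0.0]
ft_force: [-0.5, 0.3, 0.5]
grip_width: 0.998
grasp_force: 0.0
```

Emit:
apply_moves --rows '[{"x": -10.5,"y": -38.9,"z": 0,"ax": 0,"ay": 0,"az": 0,"gripper": 0},{"x": -10.5,"y": -38.9,"z": 0,"ax": 0,"ay": 0,"az": 0,"gripper": 0},{"x": -10.5,"y": -38.9,"z": 0,"ax": 0,"ay": 0,"az": 0,"gripper": 0},{"x": -10.5,"y": -38.9,"z": 0,"ax": 0,"ay": 0,"az": 0,"gripper": 0},{"x": -10.5,"y": -38.9,"z": 0,"ax": 0,"ay": 0,"az": 0,"gripper": 0}]'

```text
clock: 1.35
position: [0.4188, 0.2854, 0.2422]
ee_rot: [-0.166, 0.986, 0.0, -0.0]
ft_force: [0.7, 1.0, -0.2]
grip_width: 1.001
grasp_force: 0.0
```

Emit:
apply_moves --rows '[{"x": -10.5,"y": -38.9,"z": 0,"ax": 0,"ay": 0,"az": 0,"gripper": 0},{"x": -10.5,"y": -38.9,"z": 0,"ax": 0,"ay": 0,"az": 0,"gripper": 0},{"x": 0,"y": 0,"z": 0,"ax": 0,"ay": 0,"az": 0,"gripper": 0}]'

```text
clock: 1.6
position: [0.4676, 0.2127, 0.2422]
ee_rot: [-0.161, 0.987, -0.001, 0.0]
ft_force: [0.4, -0.3, 0.2]
grip_width: 0.996
grasp_force: 0.0
```

```bash
cat > st.py <<'E'
from h import *
import json
o=get_obs(); open("log.jsonl","a").write(json.dumps({k:np.array(o[k]).tolist() for k in("joint_pos","position","ee_rot")})+"\n")
Rm=R.from_quat(o["ee_rot"]).as_matrix(); az=lambda v:round(float(np.degrees(np.arctan2(v[1],v[0]))),1)
print("t",round(float(o["clock"]),2),"q",np.round(o["joint_pos"],3),"p",np.round(np.array(o["position"])*1e3,1),"azx",az(Rm[:,0]),"azy",az(Rm[:,1]),"z",np.round(Rm[:,2],3),"F",np.round(o["ft_force"],1),"w",round(float(o["grip_width"])*85,1),"g",round(float(o["grasp_force"]),1))
a=np.radians(19.14);Rj=np.array([[np.cos(a),-np.sin(a)],[np.sin(a),np.cos(a)]])
print("jig xy mm",np.round(Rj.T@(np.array(o["position"])[:2]-[.5377,.2651])*1e3,1))
E
python3 st.py
```

```text
t 1.6 q [-0.665  0.082  0.156  1.76  -0.01   1.3    1.388] p [467.6 212.7 242.2] azx -161.5 azy 108.5 z [ 0.001 -0.003 -1.   ] F [ 0.4 -0.3  0.2] w 84.7 g 0.0
jig xy mm [-83.4 -26.5]
```

Emit:
apply_moves --rows '[{"x": 0,"y": 0,"z": 30,"ax": 0,"ay": 0,"az": 0,"gripper": 0},{"x": 0,"y": 0,"z": 30,"ax": 0,"ay": 0,"az": 0,"gripper": 0},{"x": 0,"y": 0,"z": 30,"ax": 0,"ay": 0,"az": 0,"gripper": 0},{"x": 0,"y": 0,"z": 0,"ax": 0,"ay": 0,"az": 0,"gripper": 0}]'

```text
clock: 1.93
position: [0.4605, 0.2193, 0.1468]
ee_rot: [-0.166, 0.986, -0.002, -0.004]
ft_force: [-2.4, 0.3, -1.1]
grip_width: 0.996
grasp_force: 0.0
```

```bash
python3 st.py
```

```text
t 1.93 q [-0.666  0.162  0.144  1.882 -0.026  1.108  1.393] p [460.5 219.3 146.8] azx -160.9 azy 109.1 z [-0.008 -0.005 -1.   ] F [-2.4  0.3 -1.1] w 84.6 g 0.0
jig xy mm [-88.  -17.9]
```

Emit:
apply_moves --rows '[{"x": 0,"y": 0,"z": 25,"ax": 0,"ay": 0,"az": 0,"gripper": 0},{"x": 0,"y": 0,"z": 25,"ax": 0,"ay": 0,"az": 0,"gripper": 0},{"x": 0,"y": 0,"z": 20,"ax": 0,"ay": 0,"az": 0,"gripper": 0},{"x": 0,"y": 0,"z": 0,"ax": 0,"ay": 0,"az": 0,"gripper": 0.3},{"x": 0,"y": 0,"z": 0,"ax": 0,"ay": 0,"az": 0,"gripper": 0.8}]' --newtons 40

```text
clock: 2.35
position: [0.4636, 0.2209, 0.0831]
ee_rot: [-0.166, 0.986, -0.0, -0.0]
ft_force: [-0.1, 0.1, 1.0]
grip_width: 0.752
grasp_force: 0.0
```

Emit:
apply_moves --rows '[{"x": 0,"y": 0,"z": 0,"ax": 0,"ay": 0,"az": 0,"gripper": 0.8},{"x": 0,"y": 0,"z": 0,"ax": 0,"ay": 0,"az": 0,"gripper": 0.8},{"x": 0,"y": 0,"z": 0,"ax": 0,"ay": 0,"az": 0,"gripper": 0.8},{"x": 0,"y": 0,"z": 0,"ax": 0,"ay": 0,"az": 0,"gripper": 0.8}]'

```text
clock: 2.68
position: [0.4644, 0.2218, 0.0843]
ee_rot: [-0.166, 0.986, 0.001, 0.001]
ft_force: [-1.5, -0.2, 7.4]
grip_width: 0.365
grasp_force: 41.9
```

```bash
python3 st.py
```

```text
t 2.68 q [-0.659  0.241  0.14   1.937 -0.041  0.964  1.405] p [464.4 221.8  84.3] azx -160.9 azy 109.1 z [ 0.002  0.002 -1.   ] F [-1.5 -0.2  7.4] w 31.0 g 41.9
jig xy mm [-83.4 -16.9]
```

Emit:
apply_moves --rows '[{"x": -3,"y": 0,"z": -12.8,"ax": 0,"ay": 0,"az": 0,"gripper": 0.8},{"x": -3.7,"y": 0,"z": -12.4,"ax": 0,"ay": 0,"az": 0,"gripper": 0.8},{"x": -5,"y": 0,"z": -12,"ax": 0,"ay": 0,"az": 0,"gripper": 0.8},{"x": -6,"y": 0,"z": -11.6,"ax": 0,"ay": 0,"az": 0,"gripper": 0.8},{"x": -7,"y": 0,"z": -11,"ax": 0,"ay": 0,"az": 0,"gripper": 0.8}]' --newtons 30

```text
clock: 3.1
position: [0.487, 0.2294, 0.1432]
ee_rot: [-0.166, 0.986, 0.0, 0.0]
ft_force: [3.9, 3.6, -8.0]
grip_width: 0.37
grasp_force: 37.8
```

Emit:
apply_moves --rows '[{"x": -7.9,"y": 0,"z": -10.3,"ax": 0,"ay": 0,"az": 0,"gripper": 0.8},{"x": -8.8,"y": 0,"z": -9.6,"ax": 0,"ay": 0,"az": 0,"gripper": 0.8},{"x": -9.6,"y": 0,"z": -8.8,"ax": 0,"ay": 0,"az": 0,"gripper": 0.8},{"x": -10.3,"y": 0,"z": -7.9,"ax": 0,"ay": 0,"az": 0,"gripper": 0.8},{"x": -11,"y": 0,"z": -7,"ax": 0,"ay": 0,"az": 0,"gripper": 0.8}]'

```text
clock: 3.52
position: [0.5313, 0.2447, 0.1864]
ee_rot: [-0.166, 0.986, 0.0, -0.001]
ft_force: [-1.2, -0.1, -5.2]
grip_width: 0.363
grasp_force: 36.5
```

```bash
python3 st.py
```

```text
t 3.52 q [-0.645  0.28   0.162  1.653 -0.048  1.214  1.433] p [531.3 244.7 186.4] azx -160.8 azy 109.2 z [-0.002 -0.    -1.   ] F [-1.2 -0.1 -5.2] w 30.9 g 36.5
jig xy mm [-12.8 -17.2]
```

Emit:
apply_moves --rows '[{"x": -11.6,"y": 0,"z": -6,"ax": 0,"ay": 0,"az": 0,"gripper": 0.8},{"x": -12,"y": 0,"z": -5,"ax": 0,"ay": 0,"az": 0,"gripper": 0.8},{"x": -12.4,"y": 0,"z": -3.9,"ax": 0,"ay": 0,"az": 0,"gripper": 0.8},{"x": -12.8,"y": 0,"z": -2.8,"ax": 0,"ay": 0,"az": 0,"gripper": 0.8},{"x": -12.9,"y": 0,"z": -1.7,"ax": 0,"ay": 0,"az": 0,"gripper": 0.8}]'

```text
clock: 3.93
position: [0.5902, 0.2648, 0.2064]
ee_rot: [-0.166, 0.986, 0.0, -0.0]
ft_force: [-2.3, -2.1, 0.6]
grip_width: 0.365
grasp_force: 36.3
```

Emit:
apply_moves --rows '[{"x": -13,"y": 0,"z": -0.6,"ax": 0,"ay": 0,"az": 0,"gripper": 0.8},{"x": -13,"y": 0,"z": 0.6,"ax": 0,"ay": 0,"az": 0,"gripper": 0.8},{"x": -12.9,"y": 0,"z": 1.7,"ax": 0,"ay": 0,"az": 0,"gripper": 0.8},{"x": -12.8,"y": 0,"z": 2.8,"ax": 0,"ay": 0,"az": 0,"gripper": 0.8},{"x": -12.4,"y": 0,"z": 3.9,"ax": 0,"ay": 0,"az": 0,"gripper": 0.8}]'

```text
clock: 4.35
position: [0.6518, 0.2859, 0.1989]
ee_rot: [-0.166, 0.986, 0.0, 0.001]
ft_force: [-0.7, -1.8, 4.6]
grip_width: 0.367
grasp_force: 37.2
```

Emit:
apply_moves --rows '[{"x": -12,"y": 0,"z": 5,"ax": 0,"ay": 0,"az": 0,"gripper": 0.8},{"x": -8,"y": 0,"z": 4,"ax": 0,"ay": 0,"az": 0,"gripper": 0.8},{"x": 0,"y": 0,"z": 0,"ax": 0,"ay": 0,"az": 0,"gripper": 0.8}]'

```text
clock: 4.6
position: [0.6718, 0.2928, 0.1897]
ee_rot: [-0.166, 0.986, 0.0, 0.002]
ft_force: [1.6, 0.2, 6.2]
grip_width: 0.366
grasp_force: 38.9
```

```bash
python3 st.py
```

```text
t 4.6 q [-0.585  0.6    0.178  1.204 -0.103  1.342  1.49 ] p [671.8 292.8 189.7] azx -160.9 azy 109.1 z [ 0.004  0.002 -1.   ] F [1.6 0.2 6.2] w 31.1 g 38.9
jig xy mm [135.8 -17.8]
```

Emit:
apply_moves --rows '[{"x": 0,"y": 0,"z": 0,"ax": 0,"ay": 0,"az": 0,"gripper": 0.3},{"x": 0,"y": 0,"z": 0,"ax": 0,"ay": 0,"az": 0,"gripper": 0},{"x": 0,"y": 0,"z": 0,"ax": 0,"ay": 0,"az": 0,"gripper": 0},{"x": 0,"y": 0,"z": -20,"ax": 0,"ay": 0,"az": 0,"gripper": 0},{"x": 0,"y": 0,"z": -30,"ax": 0,"ay": 0,"az": 0,"gripper": 0}]'

```text
clock: 5.02
position: [0.6679, 0.2918, 0.2349]
ee_rot: [-0.166, 0.986, -0.001, -0.003]
ft_force: [0.4, 0.6, -0.1]
grip_width: 1.001
grasp_force: 0.0
```

Emit:
apply_moves --rows '[{"x": 0,"y": 0,"z": -30,"ax": 0,"ay": 0,"az": 0,"gripper": 0},{"x": 10,"y": 0,"z": -10,"ax": 0,"ay": 0,"az": 6.93,"gripper": 0},{"x": 0,"y": 0,"z": 0,"ax": 0,"ay": 0,"az": 6.93,"gripper": 0},{"x": 0,"y": 0,"z": 0,"ax": 0,"ay": 0,"az": 6.93,"gripper": 0},{"x": 0,"y": 0,"z": 0,"ax": 0,"ay": 0,"az": 6.93,"gripper": 0}]'

```text
clock: 5.43
position: [0.6598, 0.289, 0.2784]
ee_rot: [0.078, 0.997, 0.0, 0.0]
ft_force: [0.2, 0.4, -0.3]
grip_width: 1.003
grasp_force: 0.0
```

Emit:
apply_moves --rows '[{"x": 0,"y": 0,"z": 0,"ax": 0,"ay": 0,"az": 6.93,"gripper": 0},{"x": 0,"y": 0,"z": 0,"ax": 0,"ay": 0,"az": 6.93,"gripper": 0},{"x": 0,"y": 0,"z": 0,"ax": 0,"ay": 0,"az": 6.93,"gripper": 0},{"x": 0,"y": 0,"z": 0,"ax": 0,"ay": 0,"az": 6.93,"gripper": 0},{"x": 0,"y": 0,"z": 0,"ax": 0,"ay": 0,"az": 6.93,"gripper": 0}]'

```text
clock: 5.85
position: [0.6598, 0.2891, 0.278]
ee_rot: [0.371, 0.929, 0.0, -0.0]
ft_force: [-1.2, -0.1, -0.0]
grip_width: 1.002
grasp_force: 0.0
```

Emit:
apply_moves --rows '[{"x": 0,"y": 0,"z": 0,"ax": 0,"ay": 0,"az": 6.93,"gripper": 0},{"x": 0,"y": 0,"z": 0,"ax": 0,"ay": 0,"az": 6.93,"gripper": 0},{"x": 0,"y": 0,"z": 0,"ax": 0,"ay": 0,"az": 6.93,"gripper": 0},{"x": 0,"y": 0,"z": 0,"ax": 0,"ay": 0,"az": 6.93,"gripper": 0},{"x": 0,"y": 0,"z": 0,"ax": 0,"ay": 0,"az": 0,"gripper": 0}]'

```text
clock: 6.27
position: [0.6598, 0.2892, 0.2778]
ee_rot: [0.583, 0.813, -0.0, -0.0]
ft_force: [0.2, -0.1, 0.7]
grip_width: 1.003
grasp_force: 0.0
```

```bash
python3 st.py
```

```text
t 6.27 q [-0.754  0.567  0.465  1.122 -0.244  1.505 -0.01 ] p [659.8 289.2 277.8] azx 108.7 azy 18.7 z [-0.  0. -1.] F [ 0.2 -0.1  0.7] w 85.3 g 0.0
jig xy mm [123.3 -17.3]
```

Emit:
apply_moves --rows '[{"x": -13,"y": -31,"z": 0,"ax": 0,"ay": 0,"az": 0,"gripper": 0},{"x": -13,"y": -31,"z": 0,"ax": 0,"ay": 0,"az": 0,"gripper": 0},{"x": -13,"y": -31,"z": 10,"ax": 0,"ay": 0,"az": 0,"gripper": 0},{"x": -12,"y": -30,"z": 30,"ax": 0,"ay": 0,"az": 0,"gripper": 0},{"x": 0,"y": 0,"z": 40,"ax": 0,"ay": 0,"az": 0,"gripper": 0}]'

```text
clock: 6.68
position: [0.5609, 0.198, 0.2026]
ee_rot: [0.58, 0.815, 0.003, 0.001]
ft_force: [1.4, 0.0, -0.4]
grip_width: 1.001
grasp_force: 0.0
```

Emit:
apply_moves --rows '[{"x": 0,"y": 0,"z": 40,"ax": 0,"ay": 0,"az": 0,"gripper": 0},{"x": 0,"y": 0,"z": 38,"ax": 0,"ay": 0,"az": 0,"gripper": 0},{"x": 0,"y": 0,"z": 0,"ax": 0,"ay": 0,"az": 0,"gripper": 0},{"x": 0,"y": 0,"z": 0,"ax": 0,"ay": 0,"az": 0,"gripper": 0}]'

```text
clock: 7.02
position: [0.561, 0.2015, 0.1209]
ee_rot: [0.579, 0.815, -0.001, -0.001]
ft_force: [0.9, 0.8, 1.0]
grip_width: 0.997
grasp_force: 0.0
```

```bash
python3 st.py; python3 look.py b >/dev/null; python3 crop.py c2 b:top:100:140:130 b:scene:290:130:130
```

```text
t 7.02 q [-0.795  0.388  0.462  1.704 -0.19   1.098  0.06 ] p [561.  201.5 120.9] azx 109.2 azy 19.2 z [-0.003 -0.002 -1.   ] F [0.9 0.8 1. ] w 84.7 g 0.0
jig xy mm [  1.1 -67.7]
```

View pics/c2.png

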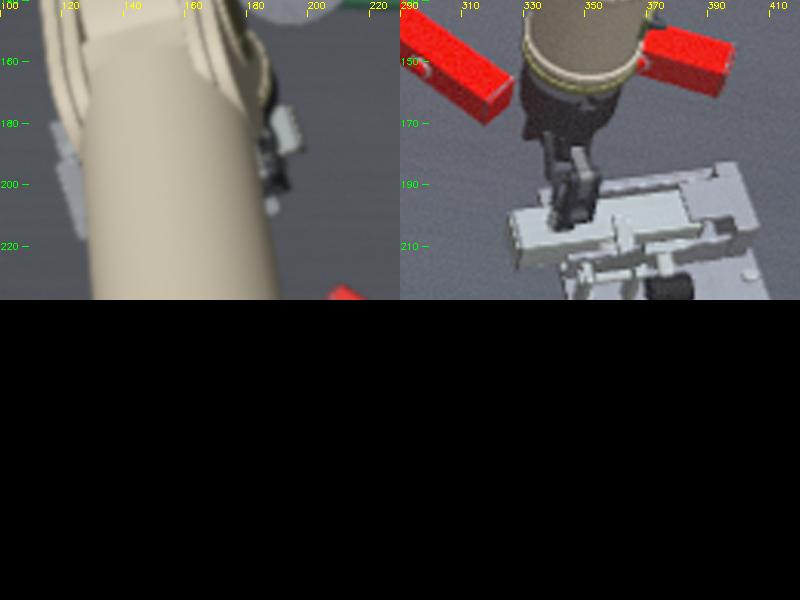

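The scene crop shows the bar leaned back, with its knob now at (377,225). The latch is free and the fingers straddle its end at about (345,195). I'll descend and grip the end.

Emit:
apply_moves --rows '[{"x": 0,"y": 0,"z": 30,"ax": 0,"ay": 0,"az": 0,"gripper": 0},{"x": 0,"y": 0,"z": 30,"ax": 0,"ay": 0,"az": 0,"gripper": 0},{"x": 0,"y": 0,"z": 20,"ax": 0,"ay": 0,"az": 0,"gripper": 0},{"x": 0,"y": 0,"z": 12,"ax": 0,"ay": 0,"az": 0,"gripper": 0},{"x": 0,"y": 0,"z": 0,"ax": 0,"ay": 0,"az": 0,"gripper": 0.3}]' --newtons 60

```text
clock: 7.53
position: [0.5619, 0.202, 0.0291]
ee_rot: [0.58, 0.815, -0.0, -0.0]
ft_force: [-0.4, 0.5, 0.8]
grip_width: 0.879
grasp_force: 0.0
```

Emit:
apply_moves --rows '[{"x": 0,"y": 0,"z": 0,"ax": 0,"ay": 0,"az": 0,"gripper": 0.7},{"x": 0,"y": 0,"z": 0,"ax": 0,"ay": 0,"az": 0,"gripper": 0.7},{"x": 0,"y": 0,"z": 0,"ax": 0,"ay": 0,"az": 0,"gripper": 0.7},{"x": 0,"y": 0,"z": 0,"ax": 0,"ay": 0,"az": 0,"gripper": 0.7}]'

```text
clock: 7.87
position: [0.5631, 0.2023, 0.0316]
ee_rot: [0.58, 0.814, 0.001, 0.001]
ft_force: [-2.4, -1.5, 9.1]
grip_width: 0.459
grasp_force: 60.2
```

```bash
python3 st.py
```

```text
t 7.87 q [-0.763  0.502  0.427  1.763 -0.252  0.928  0.102] p [563.1 202.3  31.6] azx 109.1 azy 19.1 z [ 0.003  0.002 -1.   ] F [-2.4 -1.5  9.1] w 39.0 g 60.2
jig xy mm [  3.4 -67.7]
```

Emit:
apply_moves --rows '[{"x": -4,"y": 1,"z": -1,"ax": 0,"ay": 0,"az": 0,"gripper": 0.7},{"x": -8,"y": 1,"z": 0,"ax": 0,"ay": 0,"az": 0,"gripper": 0.7},{"x": -8,"y": 0,"z": 0,"ax": 0,"ay": 0,"az": 0,"gripper": 0.7}]'

```text
clock: 8.12
position: [0.5694, 0.1871, 0.0314]
ee_rot: [0.579, 0.815, 0.001, -0.002]
ft_force: [-8.2, 8.2, 4.6]
grip_width: 0.456
grasp_force: 62.0
```

```bash
python3 st.py
```

```text
t 8.12 q [-0.733  0.506  0.428  1.758 -0.258  0.934  0.139] p [569.4 187.1  31.4] azx 109.3 azy 19.3 z [-0.002  0.004 -1.   ] F [-8.2  8.2  4.6] w 38.8 g 62.0
jig xy mm [  4.3 -84.1]
```

Emit:
apply_moves --rows '[{"x": -10,"y": -1,"z": 0,"ax": 0,"ay": 0,"az": 0,"gripper": 0.7},{"x": -11,"y": -1,"z": 0,"ax": 0,"ay": 0,"az": 0,"gripper": 0.7},{"x": -11,"y": 0,"z": 0,"ax": 0,"ay": 0,"az": 0,"gripper": 0.7},{"x": -11,"y": 0,"z": 0,"ax": 0,"ay": 0,"az": 0,"gripper": 0.7},{"x": -11,"y": 0,"z": 0,"ax": 0,"ay": 0,"az": 0,"gripper": 0.7}]'

```text
clock: 8.53
position: [0.5865, 0.1329, 0.0313]
ee_rot: [0.58, 0.815, 0.001, -0.0]
ft_force: [-1.3, 3.9, 0.0]
grip_width: 0.462
grasp_force: 61.1
```

Emit:
apply_moves --rows '[{"x": 0,"y": 0,"z": 0,"ax": 0,"ay": 0,"az": 0,"gripper": 0.7},{"x": 0,"y": 0,"z": 0,"ax": 0,"ay": 0,"az": 0,"gripper": 0.7}]'

```text
clock: 8.7
position: [0.5873, 0.1299, 0.0314]
ee_rot: [0.581, 0.814, 0.0, 0.001]
ft_force: [1.7, -6.7, 4.4]
grip_width: 0.457
grasp_force: 61.6
```

```bash
python3 st.py; python3 look.py c >/dev/null; python3 crop.py c3 c:top:100:140:130 c:scene:290:130:130
```

```text
t 8.7 q [-0.648  0.511  0.444  1.754 -0.262  0.933  0.233] p [587.3 129.9  31.4] azx 108.9 azy 18.9 z [ 0.002 -0.001 -1.   ] F [ 1.7 -6.7  4.4] w 38.9 g 61.6
jig xy mm [   2.5 -144. ]
```

View pics/c3.png

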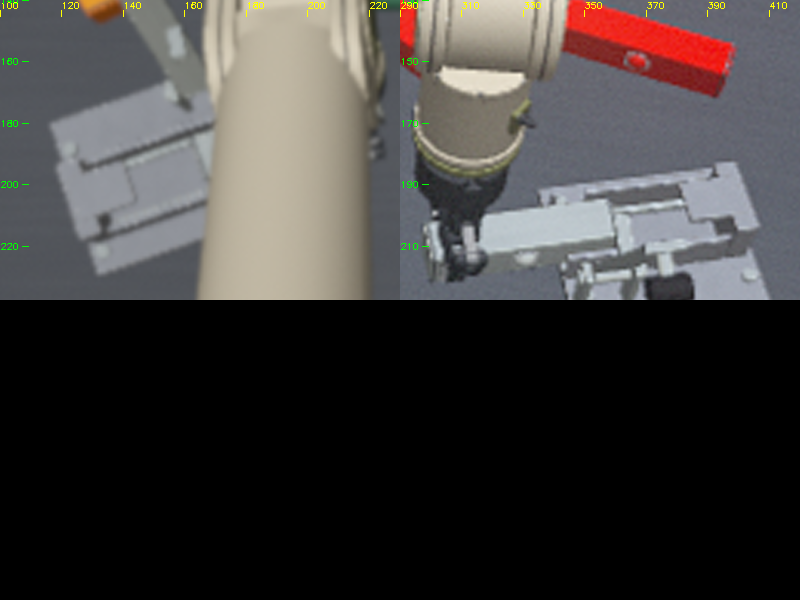

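The arm has slid out about 76 mm. A bolt head shows at scene pixel (330.6,213.5), and the arm's far top corner is at (359,196). I'll compute where the bolt is.

```bash
cat > m2.py <<'E'
from h import *
S=np.load("pics/scene_c.npy",allow_pickle=True).item()
a=np.radians(19.14);Rj=np.array([[np.cos(a),-np.sin(a)],[np.sin(a),np.cos(a)]])
J=lambda p:np.round(Rj.T@(p[:2]-[.5377,.2651])*1e3,1)
print(J(plane(S,(330.6,213.5),.032)),J(plane(S,(359,196),.052)))
E
python3 m2.py
```

```text
[ 19.3 -77.2] [-12.2   7. ]
```

Emit:
apply_moves --rows '[{"x": 0,"y": 0,"z": 0,"ax": 0,"ay": 0,"az": 0,"gripper": 0.4},{"x": 0,"y": 0,"z": 0,"ax": 0,"ay": 0,"az": 0,"gripper": 0.2},{"x": 0,"y": 0,"z": 0,"ax": 0,"ay": 0,"az": 0,"gripper": 0},{"x": 0,"y": 0,"z": -20,"ax": 0,"ay": 0,"az": 0,"gripper": 0},{"x": 0,"y": 0,"z": -30,"ax": 0,"ay": 0,"az": 0,"gripper": 0}]'

```text
clock: 9.22
position: [0.5839, 0.1321, 0.0782]
ee_rot: [0.58, 0.815, -0.002, -0.002]
ft_force: [0.7, -0.0, 0.4]
grip_width: 0.999
grasp_force: 0.0
```

Emit:
apply_moves --rows '[{"x": 20,"y": 0,"z": -10,"ax": 0,"ay": 0,"az": 0,"gripper": 0},{"x": 24,"y": 0,"z": 0,"ax": 0,"ay": 0,"az": 0,"gripper": 0},{"x": 22,"y": 0,"z": 0,"ax": 0,"ay": 0,"az": 0,"gripper": 0},{"x": 0,"y": 0,"z": 0,"ax": 0,"ay": 0,"az": 0,"gripper": 0},{"x": 0,"y": 0,"z": 0,"ax": 0,"ay": 0,"az": 0,"gripper": 0}]'

```text
clock: 9.63
position: [0.5638, 0.1963, 0.0903]
ee_rot: [0.579, 0.815, 0.0, -0.0]
ft_force: [-0.9, -0.2, 0.9]
grip_width: 0.997
grasp_force: 0.0
```

```bash
python3 st.py; python3 look.py d >/dev/null; python3 crop.py c4 d:top:100:140:130 d:scene:290:130:130
```

```text
t 9.63 q [-0.773  0.423  0.449  1.728 -0.209  1.038  0.084] p [563.8 196.3  90.3] azx 109.2 azy 19.2 z [-0.     0.001 -1.   ] F [-0.9 -0.2  0.9] w 84.8 g 0.0
jig xy mm [  2.1 -73.5]
```

View pics/c4.png

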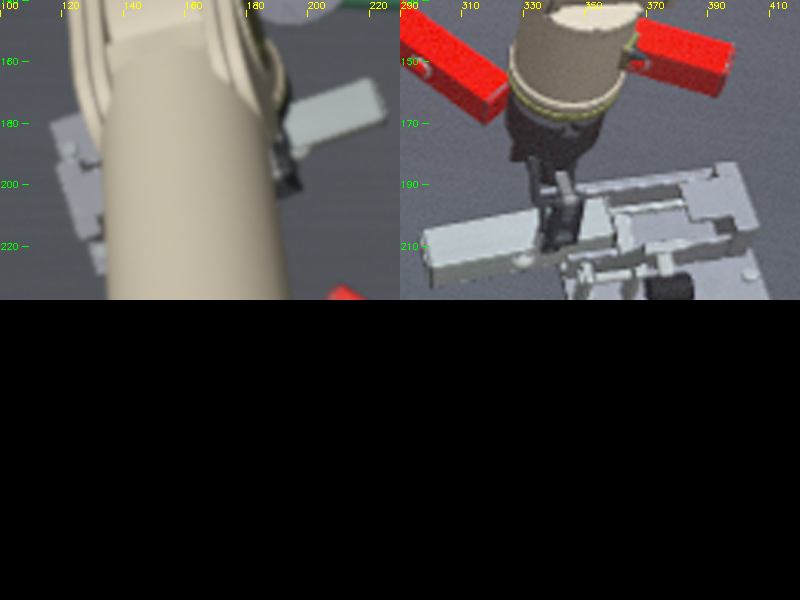

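```bash
cat > m3.py <<'E'
from h import *
T=np.load("pics/top_d.npy",allow_pickle=True).item();S=np.load("pics/scene_d.npy",allow_pickle=True).item()
a=np.radians(19.14);Rj=np.array([[np.cos(a),-np.sin(a)],[np.sin(a),np.cos(a)]])
J=lambda p:np.round(Rj.T@(p[:2]-[.5377,.2651])*1e3,1)
for z in (.04,.05): print(z,J(plane(T,(220.9,166),z)),J(plane(T,(225.4,176.4),z)))
p,e=tri(T,(225.4,176.4),S,(290+26/3.077,130+230/3.077)); print(J(p),p[2],e)
print(J(plane(S,(330,214.5),.029)))
E
python3 m3.py
```

```text
0.04 [  17.9 -165.5] [ -14.4 -167.6]
0.05 [  15.6 -165.9] [ -16.3 -168. ]
[ -14.4 -164.1] 0.04407188181548438 0.007543608125374659
[ 20.4 -78.8]
```

Emit:
apply_moves --rows '[{"x": -6,"y": -1,"z": 0,"ax": 0,"ay": 0,"az": 0,"gripper": 0},{"x": 0,"y": 0,"z": 25,"ax": 0,"ay": 0,"az": 0,"gripper": 0},{"x": 0,"y": 0,"z": 25,"ax": 0,"ay": 0,"az": 0,"gripper": 0},{"x": 0,"y": 0,"z": 16,"ax": 0,"ay": 0,"az": 0,"gripper": 0},{"x": 0,"y": 0,"z": 0,"ax": 0,"ay": 0,"az": 0,"gripper": 0.2}]' --newtons 40

```text
clock: 10.15
position: [0.5637, 0.1859, 0.021]
ee_rot: [0.581, 0.814, -0.003, -0.001]
ft_force: [-0.7, -1.4, -0.2]
grip_width: 0.883
grasp_force: 0.0
```

Emit:
apply_moves --rows '[{"x": 0,"y": 0,"z": 0,"ax": 0,"ay": 0,"az": 0,"gripper": 0.6},{"x": 0,"y": 0,"z": 0,"ax": 0,"ay": 0,"az": 0,"gripper": 0.6},{"x": 0,"y": 0,"z": 0,"ax": 0,"ay": 0,"az": 0,"gripper": 0.6},{"x": 0,"y": 0,"z": 0,"ax": 0,"ay": 0,"az": 0,"gripper": 0.6}]'

```text
clock: 10.48
position: [0.5668, 0.1876, 0.0259]
ee_rot: [0.581, 0.814, 0.001, 0.001]
ft_force: [-0.7, -4.5, 5.2]
grip_width: 0.599
grasp_force: 41.6
```

```bash
python3 st.py
```

```text
t 10.48 q [-0.737  0.508  0.425  1.769 -0.255  0.917  0.128] p [566.8 187.6  25.9] azx 109.0 azy 19.0 z [ 0.002  0.    -1.   ] F [-0.7 -4.5  5.2] w 50.9 g 41.6
jig xy mm [  2.1 -82.7]
```

```bash
python3 look.py e >/dev/null; python3 crop.py c5 e:scene:285:175:80 d:scene:285:175:80 e:top:150:150:80
```

```text
(no output)
```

View pics/c5.png

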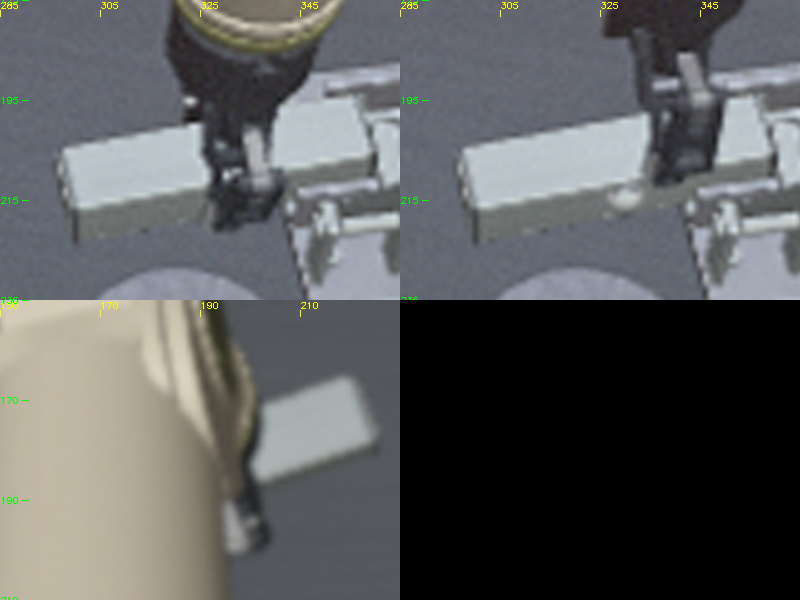

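```bash
cat > m4.py <<'E'
from h import *
S=np.load("pics/scene_e.npy",allow_pickle=True).item()
o=get_obs(); Rm=R.from_quat(o["ee_rot"]).as_matrix(); p=np.array(o["position"])
for b in (-8,0,11): print("pad face at tool z",b,[np.round(proj(S,p+Rm@[x/1e3,.027,b/1e3]),1) for x in (-11,0,11)])
print("head apex if z=.029, jig y:")
a=np.radians(19.14);Rj=np.array([[np.cos(a),-np.sin(a)],[np.sin(a),np.cos(a)]])
for y in (-72,-76,-80,-84): 
  for x in (25,29): q=Rj@np.array([x,y])/1e3+[.5377,.2651]; print(y,x,np.round(proj(S,[*q,.029]),1))
E
python3 m4.py
```

```text
pad face at tool z -8 [array([325.5, 217. ]), array([329.5, 216.5]), array([333.5, 216. ])]
pad face at tool z 0 [array([325.2, 218.5]), array([329.2, 218. ]), array([333.1, 217.5])]
pad face at tool z 11 [array([324.7, 220.5]), array([328.7, 220. ]), array([332.6, 219.5])]
head apex if z=.029, jig y:
-72 25 [332.8 215.6]
-72 29 [333.2 216.9]
-76 25 [331.4 215.8]
-76 29 [331.7 217.1]
-80 25 [329.9 216. ]
-80 29 [330.3 217.3]
-84 25 [328.5 216.2]
-84 29 [328.8 217.4]
```

Emit:
apply_moves --rows '[{"x": 0,"y": 0,"z": -6,"ax": 0,"ay": 0,"az": 0,"gripper": 0.6},{"x": 0,"y": 0,"z": -8,"ax": 0,"ay": 0,"az": 0,"gripper": 0.6},{"x": 0,"y": 0,"z": -8,"ax": 0,"ay": 0,"az": 0,"gripper": 0.6},{"x": 0,"y": 0,"z": -8,"ax": 0,"ay": 0,"az": 0,"gripper": 0.6},{"x": 0,"y": 0,"z": -8,"ax": 0,"ay": 0,"az": 0,"gripper": 0.6}]'

```text
clock: 11.0
position: [0.5652, 0.1884, 0.0631]
ee_rot: [0.58, 0.814, -0.0, -0.0]
ft_force: [0.0, 0.1, -6.7]
grip_width: 0.597
grasp_force: 42.9
```

Emit:
apply_moves --rows '[{"x": 0,"y": 0,"z": -10,"ax": 0,"ay": 0,"az": 0,"gripper": 0.6},{"x": 0,"y": 0,"z": -10,"ax": 0,"ay": 0,"az": 0,"gripper": 0.6},{"x": 0,"y": 0,"z": -10,"ax": 0,"ay": 0,"az": 0,"gripper": 0.6},{"x": 0,"y": 0,"z": -10,"ax": 0,"ay": 0,"az": 0,"gripper": 0.6},{"x": 0,"y": 0,"z": -10,"ax": 0,"ay": 0,"az": 0,"gripper": 0.6}]'

```text
clock: 11.42
position: [0.5656, 0.1881, 0.1135]
ee_rot: [0.58, 0.814, 0.0, 0.0]
ft_force: [-0.3, -0.2, -6.8]
grip_width: 0.6
grasp_force: 43.1
```

Emit:
apply_moves --rows '[{"x": 0,"y": 0,"z": -10,"ax": 0,"ay": 0,"az": 0,"gripper": 0.6},{"x": 0,"y": 0,"z": -10,"ax": 0,"ay": 0,"az": 0,"gripper": 0.6},{"x": 0,"y": 0,"z": 0,"ax": 0,"ay": 0,"az": 0,"gripper": 0.6}]'

```text
clock: 11.67
position: [0.5667, 0.1886, 0.1349]
ee_rot: [0.58, 0.814, 0.002, 0.001]
ft_force: [0.7, 0.1, -7.4]
grip_width: 0.597
grasp_force: 43.2
```

```bash
python3 st.py; python3 look.py f >/dev/null; python3 crop.py c6 f:scene:270:130:140 f:top:100:130:140
```

```text
t 11.67 q [-0.777  0.371  0.468  1.694 -0.184  1.117  0.076] p [566.7 188.6 134.9] azx 109.0 azy 19.0 z [ 0.003  0.002 -1.   ] F [ 0.7  0.1 -7.4] w 50.7 g 43.2
jig xy mm [  2.3 -81.7]
```

View pics/c6.png

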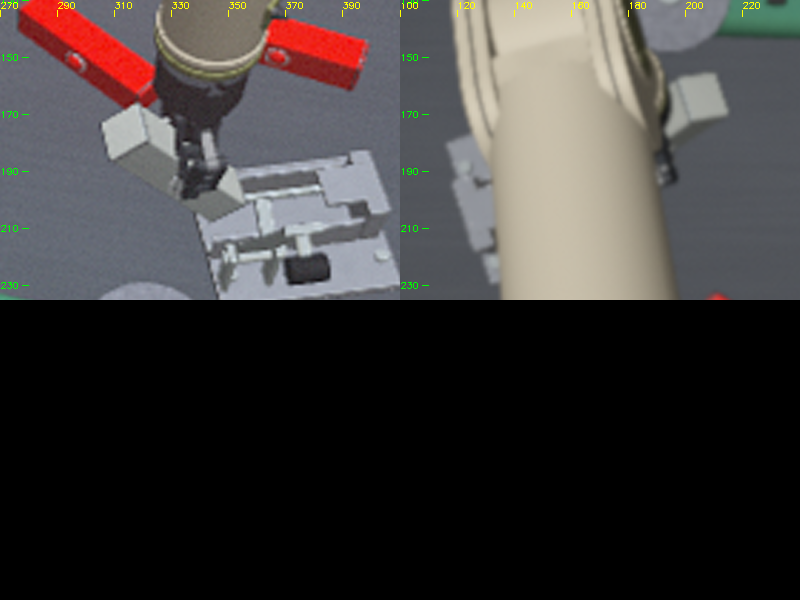

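The scene crop shows the arm held at its middle with its left (-y) end up at (312,173) and the jig-side (+y) end down at (350,205). So the heavy end is the arm's +x end, along tool +x. I'll fit a quick kinematic model from the logged states to plan the tilt and placing.

```bash
cat > kin.py <<'E'
from h import *
import json, itertools
from scipy.optimize import least_squares
D=[json.loads(l) for l in open("log.jsonl")]
D.append(dict(joint_pos=[-1.2436,.3328,-.0647,1.4608,.0216,1.3499,-.0885],position=[.2141,.5869,.2416],ee_rot=[.174,.9847,-.0006,-.0001]))
def frames(q,s):
    ax="zyzyzyz"; r=R.identity(); out=[]
    for a,qi,si in zip(ax,q,s): r=r*R.from_euler(a,qi*si); out.append(r)
    return out
def fk(q,s,L,c=0):
    f=frames(q,s); p=np.array([0,0,L[0]])
    for i,k in enumerate((1,2,3,4,5,6)):  # link offset after joint k (x,z)
        p=p+f[k].apply([L[1+2*i],0,L[2+2*i]])
    return p,f[6]*R.from_euler("z",c)
if __name__=="__main__":
    best=[]
    for s1,s3,s5,s7 in itertools.product((1,-1),repeat=4):
        s=(s1,1,s3,1,s5,1,s7)
        for c in np.arange(4)*np.pi/2:
            e=np.mean([(frames(d["joint_pos"],s)[6]*R.from_euler("z",c)*R.from_quat(d["ee_rot"]).inv()).magnitude() for d in D]); best.append((e,s,c))
    best.sort(key=lambda b:b[0]); print(best[:2])
    _,s,c=best[0]
    f=lambda L:np.r_[np.concatenate([fk(d["joint_pos"],s,L)[0]-d["position"] for d in D]),1e-4*np.array(L)]
    r=least_squares(f,np.full(13,.1)); print(np.round(r.x,3),"rms mm",1e3*np.sqrt(np.mean(r.fun[:-13]**2)),len(D))
    np.save("kin.npy",np.r_[s,c,r.x])
E
python3 kin.py
```

```text
[(np.float64(3.2217564432918747e-06), (-1, 1, -1, 1, -1, 1, -1), np.float64(1.5707963267948966)), (np.float64(0.2126015523291088), (1, 1, -1, 1, -1, 1, -1), np.float64(0.0))]
[-0.114 -0.143  0.233  0.135  0.237 -0.064  0.252  0.057  0.234 -0.013
 -0.007  0.022 -0.003] rms mm 9.31189657820697 14
```

```bash
cat > kin2.py <<'E'
from kin import *
K=np.load("kin.npy"); s=K[:7]; c=K[7]
def A(q):
    return np.hstack([np.array([[0],[0],[1.]])]+[r.as_matrix() for r in frames(q,s)])  # p = A(q) @ L
M=np.vstack([A(d["joint_pos"]) for d in D]); b=np.concatenate([d["position"] for d in D])
lam=1e-4; L=np.linalg.solve(M.T@M+lam**2*np.eye(22),M.T@b)
def FK(q): return A(q)@L, frames(q,s)[6]*R.from_euler("z",c)
if __name__=="__main__": print(np.round(L*1e3,1),"rms mm",1e3*np.sqrt(np.mean((M@L-b)**2)))
E
python3 kin2.py
```

```text
[ 1.291e+02 -0.000e+00 -1.090e+01  1.291e+02  1.000e-01 -1.090e+01
  2.243e+02 -0.000e+00 -1.180e+01  2.243e+02 -0.000e+00 -1.180e+01
  2.450e+02  0.000e+00 -2.000e-01  2.450e+02 -0.000e+00 -2.000e-01
  1.661e+02 -0.000e+00  0.000e+00  1.661e+02] rms mm 0.0032566929182654795
```

```bash
cat > plan.py <<'E'
from kin2 import *
import sys
lo=np.array([-2.6,-.5,-1.47,.16,-1.27,.06,-2.6]);hi=np.array([2.6,2.12,1.34,2.42,4.41,2.06,2.6])
def step(q,p,r):
    for _ in range(12):
        P,Rr=FK(q); e=np.r_[p-P,(r*Rr.inv()).as_rotvec()*.3]
        J=np.zeros((6,7))
        for i in range(7):
            d=q.copy(); d[i]+=1e-5; P2,R2=FK(d); J[:,i]=np.r_[(P2-P)/1e-5,(R2*Rr.inv()).as_rotvec()*.3/1e-5]
        q=np.clip(q+J.T@np.linalg.solve(J@J.T+1e-5*np.eye(6),e),lo+.01,hi-.01)
    return q,np.linalg.norm(e)
def run(q,segs,verbose=True):
    p,r=FK(q)
    for nm,dp,dr,n in segs:   # dp: world target or None, dr: ('tool'|'world', rotvec deg)
        p0=p.copy(); tgt=p if dp is None else np.array(dp); jm=0; em=0; mar=9
        for k in range(n):
            p=p0+(tgt-p0)*(k+1)/n
            if dr is not None:
                x=R.from_rotvec(np.radians(np.array(dr[1])/n)); r=r*x if dr[0]=="tool" else x*r
            q2,e=step(q,p,r); jm=max(jm,np.abs(q2-q).max()); em=max(em,e); q=q2; mar=min(mar,(q-lo).min(),(hi-q).min())
        z=r.as_matrix()[:,2]; print(nm,"q",np.round(q,2),"maxdq",round(jm,3),"err",round(em,4),"margin",round(mar,2),"z az",round(np.degrees(np.arctan2(z[1],z[0]))))
    return q
if __name__=="__main__":
    q0=np.array(get_obs()["joint_pos"])
    for slot,yaw,tilt in [((.513,-.207),-39,68),((.513,-.207),-30,68),((.513,-.207),-20,68),((.513,-.207),-45,65)]:
        print("yaw",yaw,"tilt",tilt)
        run(q0,[("B",(.53,.02,.23),None,12),("yaw",None,("world",[0,0,yaw]),10),("tilt",None,("tool",[0,-tilt,0]),20),("E",(*slot,.21),None,12),("F",(*slot,.088),None,12)])
E
python3 plan.py
```

```text
yaw -39 tilt 68
B q [-0.65  0.13  0.58  1.76 -0.08  1.28  0.28] maxdq 0.024 err 0.0 margin 0.63 z az 45
yaw q [-0.7   0.13  0.63  1.76 -0.08  1.27 -0.4 ] maxdq 0.067 err 0.0 margin 0.63 z az 6
tilt q [-0.93  0.78  0.63  1.45  0.46  1.83 -0.69] maxdq 0.044 err 0.0 margin 0.23 z az -110
E q [-0.75  0.68  0.72  1.71  0.63  1.48 -0.63] maxdq 0.031 err 0.0 margin 0.26 z az -110
F q [-0.69  0.87  0.64  1.72  0.55  1.34 -0.76] maxdq 0.017 err 0.0 margin 0.59 z az -110
yaw -30 tilt 68
B q [-0.65  0.13  0.58  1.76 -0.08  1.28  0.28] maxdq 0.024 err 0.0 margin 0.63 z az 45
yaw q [-0.69  0.13  0.62  1.76 -0.08  1.27 -0.24] maxdq 0.052 err 0.0 margin 0.63 z az 15
tilt q [-1.    0.7   0.6   1.56  0.56  1.73 -0.69] maxdq 0.053 err 0.0 margin 0.33 z az -101
E q [-0.82  0.59  0.72  1.84  0.74  1.38 -0.65] maxdq 0.032 err 0.0 margin 0.36 z az -101
F q [-0.75  0.81  0.63  1.84  0.67  1.23 -0.79] maxdq 0.019 err 0.0 margin 0.57 z az -101
yaw -20 tilt 68
B q [-0.65  0.13  0.58  1.76 -0.08  1.28  0.28] maxdq 0.024 err 0.0 margin 0.63 z az 45
yaw q [-0.67  0.13  0.6   1.76 -0.08  1.27 -0.07] maxdq 0.035 err 0.0 margin 0.63 z az 25
tilt q [-1.05  0.6   0.57  1.69  0.67  1.63 -0.7 ] maxdq 0.06 err 0.0 margin 0.43 z az -91
E q [-0.87  0.48  0.7   1.97  0.89  1.29 -0.69] maxdq 0.032 err 0.0 margin 0.45 z az -91
F q [-0.8   0.73  0.62  1.98  0.83  1.12 -0.86] maxdq 0.022 err 0.0 margin 0.44 z az -91
yaw -45 tilt 65
B q [-0.65  0.13  0.58  1.76 -0.08  1.28  0.28] maxdq 0.024 err 0.0 margin 0.63 z az 45
yaw q [-0.7   0.13  0.64  1.76 -0.08  1.27 -0.5 ] maxdq 0.078 err 0.0 margin 0.63 z az 0
tilt q [-0.88  0.79  0.63  1.39  0.39  1.87 -0.71] maxdq 0.036 err 0.0 margin 0.19 z az -116
E q [-0.69  0.7   0.72  1.64  0.54  1.54 -0.61] maxdq 0.03 err 0.0 margin 0.22 z az -116
F q [-0.64  0.88  0.65  1.65  0.47  1.4  -0.73] maxdq 0.016 err 0.0 margin 0.54 z az -116
```

Emit:
apply_moves --rows '[{"x": 0,"y": 0,"z": -10,"ax": 0,"ay": 0,"az": 0,"gripper": 0.6},{"x": -3,"y": -2,"z": -15,"ax": 0,"ay": 0,"az": 0,"gripper": 0.6},{"x": -8,"y": -5,"z": -15,"ax": 0,"ay": 0,"az": 0,"gripper": 0.6},{"x": -14,"y": -8,"z": -15,"ax": 0,"ay": 0,"az": 0,"gripper": 0.6},{"x": -18,"y": -11,"z": -15,"ax": 0,"ay": 0,"az": 0,"gripper": 0.6}]'

```text
clock: 12.18
position: [0.5545, 0.1399, 0.2029]
ee_rot: [0.579, 0.815, -0.0, -0.0]
ft_force: [0.4, -0.4, -6.8]
grip_width: 0.6
grasp_force: 43.8
```

Emit:
apply_moves --rows '[{"x": -20,"y": -12,"z": -10,"ax": 0,"ay": 0,"az": 0,"gripper": 0.6},{"x": -20,"y": -12,"z": -10,"ax": 0,"ay": 0,"az": 0,"gripper": 0.6},{"x": -20,"y": -12,"z": -5,"ax": 0,"ay": 0,"az": 0,"gripper": 0.6},{"x": -18,"y": -11,"z": 0,"ax": 0,"ay": 0,"az": 0,"gripper": 0.6},{"x": -14,"y": -9,"z": 0,"ax": 0,"ay": 0,"az": 0,"gripper": 0.6}]'

```text
clock: 12.6
position: [0.5317, 0.0316, 0.2279]
ee_rot: [0.581, 0.814, 0.0, 0.0]
ft_force: [-0.6, 0.5, -7.8]
grip_width: 0.595
grasp_force: 43.8
```

Emit:
apply_moves --rows '[{"x": -8,"y": -5,"z": 0,"ax": 0,"ay": 0,"az": 0,"gripper": 0.6},{"x": -5,"y": -3,"z": 0,"ax": 0,"ay": 0,"az": 0,"gripper": 0.6},{"x": 0,"y": 0,"z": 0,"ax": 0,"ay": 0,"az": 3,"gripper": 0.6},{"x": 0,"y": 0,"z": 0,"ax": 0,"ay": 0,"az": 5,"gripper": 0.6},{"x": 0,"y": 0,"z": 0,"ax": 0,"ay": 0,"az": 5,"gripper": 0.6}]'

```text
clock: 13.02
position: [0.5287, 0.0201, 0.227]
ee_rot: [0.67, 0.743, -0.0, -0.0]
ft_force: [0.1, 0.1, -7.3]
grip_width: 0.594
grasp_force: 43.8
```

Emit:
apply_moves --rows '[{"x": 0,"y": 0,"z": 0,"ax": 0,"ay": 0,"az": 6,"gripper": 0.6},{"x": 0,"y": 0,"z": 0,"ax": 0,"ay": 0,"az": 6,"gripper": 0.6},{"x": 0,"y": 0,"z": 0,"ax": 0,"ay": 0,"az": 6,"gripper": 0.6},{"x": 0,"y": 0,"z": 0,"ax": 0,"ay": 0,"az": 5,"gripper": 0.6},{"x": 0,"y": 0,"z": 0,"ax": 0,"ay": 0,"az": 3,"gripper": 0.6}]'

```text
clock: 13.43
position: [0.5287, 0.0203, 0.227]
ee_rot: [0.82, 0.573, -0.0, -0.0]
ft_force: [0.1, -0.5, -6.5]
grip_width: 0.599
grasp_force: 43.8
```

```bash
python3 st.py
```

```text
t 13.43 q [-0.701  0.134  0.634  1.765 -0.083  1.27  -0.398] p [528.7  20.3 227. ] azx 69.9 azy -20.1 z [-0.001  0.    -1.   ] F [ 0.1 -0.5 -6.5] w 50.9 g 43.8
jig xy mm [ -88.7 -228.3]
```

Emit:
apply_moves --rows '[{"x": 0,"y": 0,"z": 0,"ax": 0,"ay": -2,"az": 0,"gripper": 0.6},{"x": 0,"y": 0,"z": 0,"ax": 0,"ay": -3,"az": 0,"gripper": 0.6},{"x": 0,"y": 0,"z": 0,"ax": 0,"ay": -3,"az": 0,"gripper": 0.6},{"x": 0,"y": 0,"z": 0,"ax": 0,"ay": -3,"az": 0,"gripper": 0.6},{"x": 0,"y": 0,"z": 0,"ax": 0,"ay": -3,"az": 0,"gripper": 0.6}]'

```text
clock: 13.85
position: [0.529, 0.0206, 0.2272]
ee_rot: [0.812, 0.57, -0.1, 0.07]
ft_force: [0.2, 0.7, -7.5]
grip_width: 0.592
grasp_force: 43.8
```

Emit:
apply_moves --rows '[{"x": 0,"y": 0,"z": 0,"ax": 0,"ay": -3,"az": 0,"gripper": 0.6},{"x": 0,"y": 0,"z": 0,"ax": 0,"ay": -3,"az": 0,"gripper": 0.6},{"x": 0,"y": 0,"z": 0,"ax": 0,"ay": -3,"az": 0,"gripper": 0.6},{"x": 0,"y": 0,"z": 0,"ax": 0,"ay": -3,"az": 0,"gripper": 0.6},{"x": 0,"y": 0,"z": 0,"ax": 0,"ay": -3,"az": 0,"gripper": 0.6}]'

```text
clock: 14.27
position: [0.5291, 0.0211, 0.2269]
ee_rot: [0.792, 0.556, -0.205, 0.144]
ft_force: [0.3, -0.7, -7.9]
grip_width: 0.596
grasp_force: 43.8
```

Emit:
apply_moves --rows '[{"x": 0,"y": 0,"z": 0,"ax": 0,"ay": -3,"az": 0,"gripper": 0.6},{"x": 0,"y": 0,"z": 0,"ax": 0,"ay": -3,"az": 0,"gripper": 0.6},{"x": 0,"y": 0,"z": 0,"ax": 0,"ay": -3,"az": 0,"gripper": 0.6},{"x": 0,"y": 0,"z": 0,"ax": 0,"ay": -3,"az": 0,"gripper": 0.6},{"x": 0,"y": 0,"z": 0,"ax": 0,"ay": -3,"az": 0,"gripper": 0.6}]'

```text
clock: 14.68
position: [0.5292, 0.0214, 0.2264]
ee_rot: [0.758, 0.533, -0.307, 0.215]
ft_force: [0.8, 0.8, -8.5]
grip_width: 0.597
grasp_force: 43.9
```

Emit:
apply_moves --rows '[{"x": 0,"y": 0,"z": 0,"ax": 0,"ay": -3,"az": 0,"gripper": 0.6},{"x": 0,"y": 0,"z": 0,"ax": 0,"ay": -3,"az": 0,"gripper": 0.6},{"x": 0,"y": 0,"z": 0,"ax": 0,"ay": -3,"az": 0,"gripper": 0.6},{"x": 0,"y": 0,"z": 0,"ax": 0,"ay": -3,"az": 0,"gripper": 0.6},{"x": 0,"y": 0,"z": 0,"ax": 0,"ay": -3,"az": 0,"gripper": 0.6}]'

```text
clock: 15.1
position: [0.5293, 0.0215, 0.2259]
ee_rot: [0.712, 0.501, -0.403, 0.283]
ft_force: [0.3, 0.3, -8.7]
grip_width: 0.597
grasp_force: 44.0
```

Emit:
apply_moves --rows '[{"x": 0,"y": 0,"z": 0,"ax": 0,"ay": -3,"az": 0,"gripper": 0.6},{"x": 0,"y": 0,"z": 0,"ax": 0,"ay": -3,"az": 0,"gripper": 0.6},{"x": 0,"y": 0,"z": 0,"ax": 0,"ay": -3,"az": 0,"gripper": 0.6},{"x": 0,"y": 0,"z": 0,"ax": 0,"ay": 0,"az": 0,"gripper": 0.6}]'

```text
clock: 15.43
position: [0.5287, 0.0219, 0.2241]
ee_rot: [0.677, 0.478, -0.459, 0.321]
ft_force: [-1.1, 0.0, -8.8]
grip_width: 0.597
grasp_force: 44.1
```

```bash
python3 st.py; python3 look.py g >/dev/null; python3 crop.py c7 g:scene:160:50:200 g:top:180:140:200
```

```text
t 15.43 q [-0.939  0.782  0.627  1.456  0.458  1.819 -0.693] p [528.7  21.9 224.1] azx 70.9 azy -19.7 z [-0.314 -0.873 -0.373] F [-1.1  0.  -8.8] w 50.8 g 44.1
jig xy mm [ -88.2 -226.8]
```

View pics/c7.png

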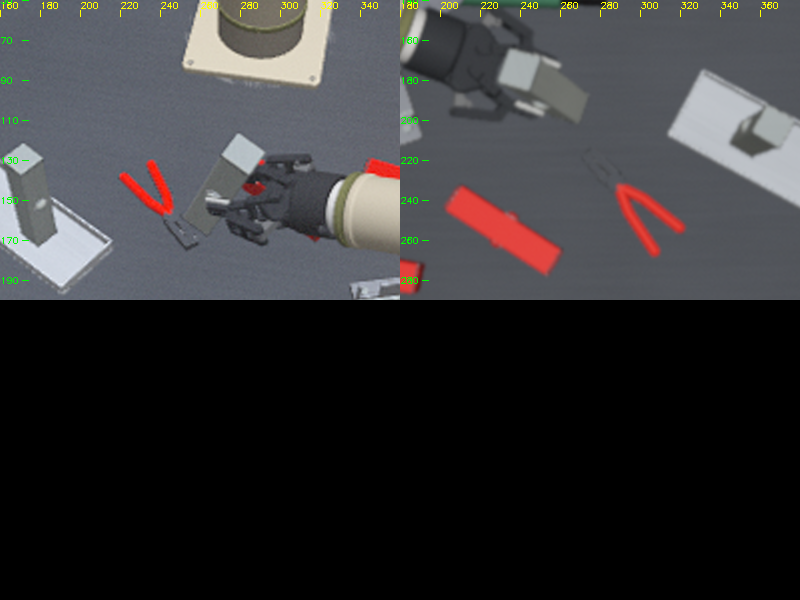

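The arm hangs with its heavy end down, but it leans. In the scene view its top face is near (281,126) and its foot near (258,161). In the top view the top face is near (240.5,175). I'll compute the lean in the swing plane.

```bash
cat > lean.py <<'E'
from h import *
import sys
t=sys.argv[1]; us=eval(sys.argv[2]) # dict cam->pixel of top face centre
o=get_obs(); Rm=R.from_quat(o["ee_rot"]).as_matrix(); p=np.array(o["position"])-Rm[:,2]*.006
y=Rm[:,1]; back=np.cross([0,0,1.],y); back/=np.linalg.norm(back); back*=-np.sign(back@Rm[:,2])
for n,u in us.items():
    c=np.load(f"pics/{n}_{t}.npy",allow_pickle=True).item()
    e=[(np.linalg.norm(proj(c,p+.085*(np.array([0,0,1])*np.cos(b)+back*np.sin(b)))-u),np.degrees(b)) for b in np.radians(np.arange(-60,61,1))]
    print(n,"lean toward gripper deg, px err",min(e)[::-1], "vertical proj",np.round(proj(c,p+[0,0,.085]),1))
E
python3 lean.py g '{"scene":(281.5,125.5),"top":(240.5,175)}'
```

```text
scene lean toward gripper deg, px err (np.float64(14.0), np.float64(0.20050266283045157)) vertical proj [273.8 121.6]
top lean toward gripper deg, px err (np.float64(12.000000000000002), np.float64(1.1205718541466234)) vertical proj [248.5 176.4]
```

Emit:
apply_moves --rows '[{"x": 0,"y": 0,"z": 0,"ax": 0,"ay": 2,"az": 0,"gripper": 0.6},{"x": 0,"y": 0,"z": 0,"ax": 0,"ay": 3,"az": 0,"gripper": 0.6},{"x": 0,"y": 0,"z": 0,"ax": 0,"ay": 3,"az": 0,"gripper": 0.6},{"x": 0,"y": 0,"z": 0,"ax": 0,"ay": 3,"az": 0,"gripper": 0.6},{"x": 0,"y": 0,"z": 0,"ax": 0,"ay": 2,"az": 0,"gripper": 0.6}]'

```text
clock: 15.95
position: [0.5292, 0.0186, 0.2287]
ee_rot: [0.729, 0.509, -0.375, 0.263]
ft_force: [0.5, -0.7, -6.4]
grip_width: 0.595
grasp_force: 44.0
```

Emit:
apply_moves --rows '[{"x": 0,"y": 0,"z": 0,"ax": 0,"ay": 0,"az": 0,"gripper": 0.6},{"x": 0,"y": 0,"z": 0,"ax": 0,"ay": 0,"az": 0,"gripper": 0.6}]'

```text
clock: 16.12
position: [0.5288, 0.0187, 0.2281]
ee_rot: [0.727, 0.509, -0.377, 0.265]
ft_force: [-0.0, -0.5, -8.2]
grip_width: 0.596
grasp_force: 44.0
```

```bash
python3 st.py
cat > to.py <<'E'
from plan import *
t=np.array(eval(sys.argv[1])); n=int(sys.argv[2]); o=get_obs(); r=R.from_quat(o["ee_rot"]); d=t-np.array(o["position"])
print("tool shift mm",np.round(r.inv().apply(d)*1e3,1),"per row",np.round(r.inv().apply(d)*1e3/n,2))
run(np.array(o["joint_pos"]),[("go",t,None,n),("down",(t[0],t[1],.085),None,12)])
E
python3 to.py "(.514,-.207,.215)" 14
python3 look.py h >/dev/null
python3 - <<'E'
from h import *
o=get_obs(); Rm=R.from_quat(o["ee_rot"]).as_matrix(); p=np.array(o["position"])-Rm[:,2]*.006
for n in("scene","top"):
    c=np.load(f"pics/{n}_h.npy",allow_pickle=True).item(); g=cv2.cvtColor(c["color"],cv2.COLOR_RGB2HSV).astype(int)
    u=proj(c,p+[0,0,.085]); x,y=np.round(u).astype(int); w=c["color"][y-12:y+13,x-16:x+17].astype(int)
    m=(w.mean(2)>150)&(np.ptp(w,axis=2)<25); q=np.argwhere(m)[:,::-1]+[x-16,y-12]
    print(n,"expected top centre if vertical",u.round(1),"bright blob",q.mean(0).round(1),len(q))
E
```

```text
t 16.12 q [-0.916  0.637  0.622  1.499  0.38   1.725 -0.688] p [528.8  18.7 228.1] azx 69.9 azy -20.0 z [-0.279 -0.769 -0.575] F [-0.  -0.5 -8.2] w 50.7 g 44.0
jig xy mm [ -89.2 -229.9]
tool shift mm [-114.2   63.3  185.1] per row [-8.16  4.52 13.22]
go q [-0.72  0.53  0.73  1.72  0.54  1.42 -0.54] maxdq 0.024 err 0.0 margin 0.36 z az -110
down q [-0.66  0.73  0.65  1.77  0.47  1.23 -0.66] maxdq 0.018 err 0.0 margin 0.62 z az -110
scene expected top centre if vertical [273.1 120.6] bright blob [275.  122.2] 228
top expected top centre if vertical [249.3 176.5] bright blob [248.2 176.5] 289
```

Emit:
apply_moves --rows '[{"x": 0,"y": 0,"z": 0,"ax": 0,"ay": 2.5,"az": 0,"gripper": 0.6},{"x": -3,"y": 2,"z": 5,"ax": 0,"ay": 0,"az": 0,"gripper": 0.6},{"x": -6,"y": 3,"z": 9,"ax": 0,"ay": 0,"az": 0,"gripper": 0.6},{"x": -9,"y": 5,"z": 14,"ax": 0,"ay": 0,"az": 0,"gripper": 0.6},{"x": -10,"y": 5,"z": 16,"ax": 0,"ay": 0,"az": 0,"gripper": 0.6}]'

```text
clock: 16.63
position: [0.525, -0.0364, 0.2223]
ee_rot: [0.734, 0.515, -0.363, 0.254]
ft_force: [-0.4, -1.3, -7.9]
grip_width: 0.599
grasp_force: 44.0
```

Emit:
apply_moves --rows '[{"x": -10,"y": 6,"z": 16,"ax": 0,"ay": 0,"az": 0,"gripper": 0.6},{"x": -10,"y": 6,"z": 16,"ax": 0,"ay": 0,"az": 0,"gripper": 0.6},{"x": -10,"y": 6,"z": 16,"ax": 0,"ay": 0,"az": 0,"gripper": 0.6},{"x": -10,"y": 6,"z": 16,"ax": 0,"ay": 0,"az": 0,"gripper": 0.6},{"x": -10,"y": 6,"z": 16,"ax": 0,"ay": 0,"az": 0,"gripper": 0.6}]'

```text
clock: 17.05
position: [0.5202, -0.1363, 0.2134]
ee_rot: [0.734, 0.514, -0.363, 0.254]
ft_force: [0.6, -0.9, -8.1]
grip_width: 0.604
grasp_force: 44.0
```

Emit:
apply_moves --rows '[{"x": -10,"y": 5,"z": 16,"ax": 0,"ay": 0,"az": 0,"gripper": 0.6},{"x": -9,"y": 5,"z": 14,"ax": 0,"ay": 0,"az": 0,"gripper": 0.6},{"x": -6,"y": 3,"z": 9,"ax": 0,"ay": 0,"az": 0,"gripper": 0.6},{"x": -3,"y": 2,"z": 5,"ax": 0,"ay": 0,"az": 0,"gripper": 0.6},{"x": 0,"y": 0,"z": 0,"ax": 0,"ay": 0,"az": 0,"gripper": 0.6}]'

```text
clock: 17.47
position: [0.5169, -0.189, 0.2092]
ee_rot: [0.735, 0.514, -0.363, 0.254]
ft_force: [-0.5, 0.3, -7.7]
grip_width: 0.597
grasp_force: 44.0
```

```bash
python3 st.py;python3 to.py "(.514,-.207,.13)" 10;  python3 look.py i >/dev/null; python3 crop.py c8 i:scene:140:70:130 i:top:300:150:130
```

```text
t 17.47 q [-0.723  0.526  0.715  1.711  0.508  1.425 -0.545] p [ 516.9 -189.   209.2] azx 69.9 azy -20.1 z [-0.273 -0.746 -0.608] F [-0.5  0.3 -7.7] w 50.7 g 44.0
jig xy mm [-168.5 -422.2]
tool shift mm [52.   3.5 62.4] per row [5.2  0.35 6.24]
go q [-0.67  0.63  0.68  1.76  0.48  1.28 -0.6 ] maxdq 0.015 err 0.0 margin 0.63 z az -110
down q [-0.65  0.71  0.66  1.77  0.45  1.22 -0.64] maxdq 0.006 err 0.0 margin 0.65 z az -110
```

View pics/c8.png

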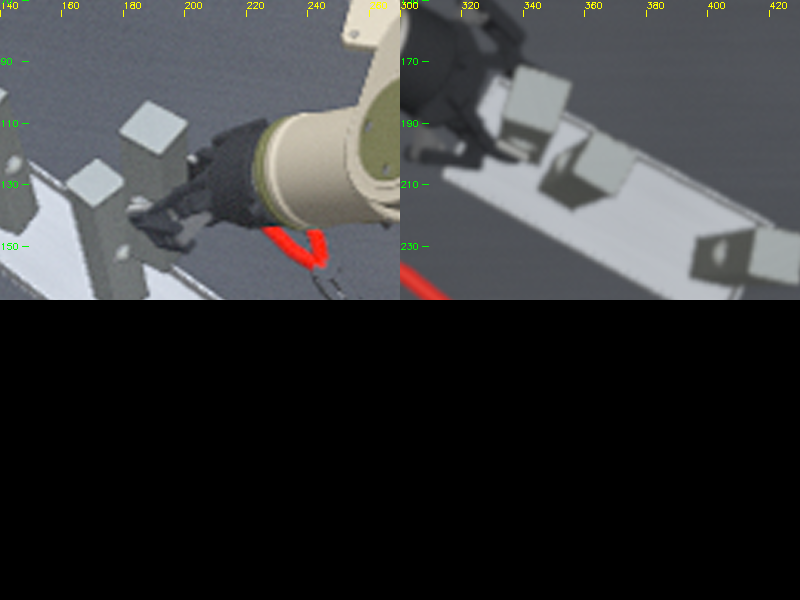

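The held arm looks near upright over the tray's free end. Its top face is at scene (189.7,111.6) and top (343.9,181.9), and both finished arms are still standing. I'll check its lean and position numerically.

```bash
python3 lean.py i '{"scene":(189.7,111.6),"top":(343.9,181.9)}'
python3 - <<'E'
from h import *
T=np.load("pics/top_i.npy",allow_pickle=True).item();S=np.load("pics/scene_i.npy",allow_pickle=True).item()
print(tri(T,(343.9,181.9),S,(189.7,111.6)), plane(T,(343.9,181.9),.298))
# finished arms by triangulation, tops (c1 panel reading)
print(tri(T,(366,202),S,(171.5,130)),tri(T,(422,233),S,(137,104)))
E
```

```text
scene lean toward gripper deg, px err (np.float64(2.0), np.float64(0.8821574048532371)) vertical proj [189.2 110.4]
top lean toward gripper deg, px err (np.float64(-1.0), np.float64(0.5797669983590101)) vertical proj [343.7 181.3]
(array([ 0.51887706, -0.18256466,  0.29273633]), np.float64(0.001737835176221823)) [ 0.5182264  -0.18248567  0.298     ]
(array([ 0.48657663, -0.25669064,  0.17184378]), np.float64(0.0024996137690046264)) (array([ 0.40740573, -0.38671832,  0.16650647]), np.float64(0.013303521065138513))
```

Emit:
apply_moves --rows '[{"x": 2,"y": 0.5,"z": 3,"ax": 0,"ay": 0,"az": 0,"gripper": 0.6},{"x": 5,"y": 0.5,"z": 6,"ax": 0,"ay": 0,"az": 0,"gripper": 0.6},{"x": 7,"y": 0.5,"z": 8,"ax": 0,"ay": 0,"az": 0,"gripper": 0.6},{"x": 8,"y": 0.5,"z": 9.5,"ax": 0,"ay": 0,"az": 0,"gripper": 0.6},{"x": 8,"y": 0.5,"z": 9.5,"ax": 0,"ay": 0,"az": 0,"gripper": 0.6}]'

```text
clock: 17.98
position: [0.5163, -0.1979, 0.1618]
ee_rot: [0.734, 0.515, -0.362, 0.254]
ft_force: [-0.9, 0.4, -7.2]
grip_width: 0.596
grasp_force: 44.0
```

Emit:
apply_moves --rows '[{"x": 8,"y": 0.5,"z": 9.5,"ax": 0,"ay": 0,"az": 0,"gripper": 0.6},{"x": 7,"y": 0.5,"z": 8,"ax": 0,"ay": 0,"az": 0,"gripper": 0.6},{"x": 5,"y": 0,"z": 6,"ax": 0,"ay": 0,"az": 0,"gripper": 0.6},{"x": 2,"y": 0,"z": 3,"ax": 0,"ay": 0,"az": 0,"gripper": 0.6},{"x": 0,"y": 0,"z": 0,"ax": 0,"ay": 0,"az": 0,"gripper": 0.6}]'

```text
clock: 18.4
position: [0.5144, -0.2057, 0.1291]
ee_rot: [0.734, 0.515, -0.363, 0.254]
ft_force: [-0.3, -0.6, -8.5]
grip_width: 0.596
grasp_force: 44.0
```

```bash
python3 st.py;python3 to.py "(.5137,-.2072,.09)" 10
```

```text
t 18.4 q [-0.671  0.636  0.681  1.763  0.475  1.28  -0.603] p [ 514.4 -205.7  129.1] azx 70.1 azy -20.0 z [-0.272 -0.746 -0.608] F [-0.3 -0.6 -8.5] w 50.6 g 44.0
jig xy mm [-176.4 -437.2]
tool shift mm [30.1 -0.1 25.1] per row [ 3.01 -0.01  2.51]
go q [-0.65  0.7   0.66  1.77  0.46  1.22 -0.64] maxdq 0.006 err 0.0 margin 0.65 z az -110
down q [-0.65  0.71  0.66  1.77  0.45  1.21 -0.64] maxdq 0.001 err 0.0 margin 0.65 z az -110
```

Emit:
apply_moves --rows '[{"x": 5,"y": 0,"z": 4,"ax": 0,"ay": 0,"az": 0,"gripper": 0.6},{"x": 5,"y": 0,"z": 4,"ax": 0,"ay": 0,"az": 0,"gripper": 0.6},{"x": 5,"y": 0,"z": 4,"ax": 0,"ay": 0,"az": 0,"gripper": 0.6},{"x": 5,"y": 0,"z": 4,"ax": 0,"ay": 0,"az": 0,"gripper": 0.6},{"x": 4,"y": 0,"z": 3,"ax": 0,"ay": 0,"az": 0,"gripper": 0.6}]'

```text
clock: 18.82
position: [0.5146, -0.2057, 0.0984]
ee_rot: [0.734, 0.515, -0.362, 0.254]
ft_force: [0.2, 1.0, -7.6]
grip_width: 0.603
grasp_force: 44.0
```

Emit:
apply_moves --rows '[{"x": 3,"y": 0,"z": 2.3,"ax": 0,"ay": 0,"az": 0,"gripper": 0.6},{"x": 2,"y": 0,"z": 1.5,"ax": 0,"ay": 0,"az": 0,"gripper": 0.6},{"x": 0,"y": 0,"z": 0,"ax": 0,"ay": 0,"az": 0,"gripper": 0.6}]'

```text
clock: 19.07
position: [0.5145, -0.2058, 0.0925]
ee_rot: [0.734, 0.515, -0.362, 0.254]
ft_force: [-0.2, -0.2, -7.3]
grip_width: 0.597
grasp_force: 44.0
```

```bash
python3 st.py
```

```text
t 19.07 q [-0.655  0.694  0.659  1.771  0.455  1.226 -0.634] p [ 514.5 -205.8   92.5] azx 70.1 azy -19.9 z [-0.271 -0.746 -0.609] F [-0.2 -0.2 -7.3] w 50.7 g 44.0
jig xy mm [-176.3 -437.3]
```

Emit:
apply_moves --rows '[{"x": 1.6,"y": 0,"z": 1.2,"ax": 0,"ay": 0,"az": 0,"gripper": 0.6},{"x": 1.6,"y": 0,"z": 1.2,"ax": 0,"ay": 0,"az": 0,"gripper": 0.6},{"x": 0,"y": 0,"z": 0,"ax": 0,"ay": 0,"az": 0,"gripper": 0.6}]'

```text
clock: 19.32
position: [0.5147, -0.2058, 0.0887]
ee_rot: [0.734, 0.515, -0.362, 0.254]
ft_force: [0.5, 0.5, -7.8]
grip_width: 0.601
grasp_force: 44.0
```

Emit:
apply_moves --rows '[{"x": 1.6,"y": 0,"z": 1.2,"ax": 0,"ay": 0,"az": 0,"gripper": 0.6},{"x": 0,"y": 0,"z": 0,"ax": 0,"ay": 0,"az": 0,"gripper": 0.6}]'

```text
clock: 19.48
position: [0.5145, -0.2069, 0.0882]
ee_rot: [0.734, 0.514, -0.363, 0.254]
ft_force: [-2.7, -0.6, 3.3]
grip_width: 0.596
grasp_force: 44.4
```

Emit:
apply_moves --rows '[{"x": 1.2,"y": 0,"z": 0.9,"ax": 0,"ay": 0,"az": 0,"gripper": 0.6},{"x": 0,"y": 0,"z": 0,"ax": 0,"ay": 0,"az": 0,"gripper": 0.6}]'

```text
clock: 19.65
position: [0.5143, -0.2078, 0.0879]
ee_rot: [0.734, 0.513, -0.364, 0.255]
ft_force: [-3.4, -1.7, 12.8]
grip_width: 0.6
grasp_force: 44.8
```

Emit:
apply_moves --rows '[{"x": -1,"y": 0,"z": -0.8,"ax": 0,"ay": 0,"az": 0,"gripper": 0.6},{"x": 0,"y": 0,"z": 0,"ax": 0,"ay": 0,"az": 0,"gripper": 0.6}]' --newtons 20

```text
clock: 19.82
position: [0.5146, -0.2067, 0.0881]
ee_rot: [0.735, 0.514, -0.363, 0.254]
ft_force: [-2.3, -0.5, 7.4]
grip_width: 0.594
grasp_force: 44.4
```

Emit:
apply_moves --rows '[{"x": 0,"y": 0,"z": 0,"ax": 0,"ay": 0,"az": 0,"gripper": 0.35},{"x": 0,"y": 0,"z": 0,"ax": 0,"ay": 0,"az": 0,"gripper": 0.3},{"x": 0,"y": 0,"z": 0,"ax": 0,"ay": 0,"az": 0,"gripper": 0.25},{"x": 0,"y": 0,"z": 0,"ax": 0,"ay": 0,"az": 0,"gripper": 0.2}]'

```text
clock: 20.15
position: [0.515, -0.2055, 0.0867]
ee_rot: [0.734, 0.515, -0.362, 0.254]
ft_force: [0.8, -0.7, 0.3]
grip_width: 0.801
grasp_force: 0.0
```

```bash
python3 st.py; python3 look.py j >/dev/null
cat > blob.py <<'E'
from h import *
import sys
T=np.load(f"pics/top_{sys.argv[1]}.npy",allow_pickle=True).item();S=np.load(f"pics/scene_{sys.argv[1]}.npy",allow_pickle=True).item()
for nm,P in dict(held=[.5145,-.2075,.173],b=[.4867,-.2577,.173],c=[.408,-.391,.173]).items():
    for n,c in (("top",T),("scene",S)):
        u=proj(c,P); x,y=np.round(u).astype(int); w=c["color"][y-12:y+13,x-13:x+14].astype(int)
        m=((w.mean(2)>150)&(w.mean(2)<205)&(np.ptp(w,axis=2)<25)).astype(np.uint8)
        k,l,s,ce=cv2.connectedComponentsWithStats(m,connectivity=4); i=l[12,13] or 1+np.argmax(s[1:,4])
        print(nm,n,"expected",u.round(1),"blob",(ce[i]+[x-13,y-12]).round(1),s[i][2:])
E
python3 blob.py j
```

```text
t 20.15 q [-0.652  0.704  0.656  1.772  0.452  1.218 -0.64 ] p [ 515.  -205.5   86.7] azx 70.1 azy -19.9 z [-0.27  -0.746 -0.609] F [ 0.8 -0.7  0.3] w 68.1 g 0.0
jig xy mm [-175.8 -437.1]
held top expected [345.3 191.2] blob [350.3 193.2] [ 17  19 221]
held scene expected [186.  140.2] blob [184.3 139.1] [ 20  15 176]
b top expected [366. 202.] blob [369.3 204.6] [ 23  21 322]
b scene expected [170.6 129.6] blob [170.9 129.2] [ 19  15 164]
c top expected [421.9 233.1] blob [422.4 232.6] [ 17  19 233]
c scene expected [132.6 101.7] blob [132.5 102.1] [ 18  13 146]
```

Emit:
apply_moves --rows '[{"x": 0,"y": 0,"z": -4,"ax": 0,"ay": 0,"az": 0,"gripper": 0.2},{"x": 0,"y": 0,"z": -6,"ax": 0,"ay": 0,"az": 0,"gripper": 0.2},{"x": 0,"y": 0,"z": -8,"ax": 0,"ay": 0,"az": 0,"gripper": 0.2},{"x": 0,"y": 0,"z": -12,"ax": 0,"ay": 0,"az": 0,"gripper": 0.2},{"x": 0,"y": 0,"z": -15,"ax": 0,"ay": 0,"az": 0,"gripper": 0.2}]'

```text
clock: 20.67
position: [0.527, -0.1715, 0.1148]
ee_rot: [0.735, 0.515, -0.362, 0.254]
ft_force: [-0.2, -0.5, -0.6]
grip_width: 0.796
grasp_force: 0.0
```

Emit:
apply_moves --rows '[{"x": 0,"y": 0,"z": -20,"ax": 0,"ay": 0,"az": 0,"gripper": 0.2},{"x": 0,"y": 0,"z": -20,"ax": 0,"ay": 0,"az": 0,"gripper": 0.2},{"x": 0,"y": 0,"z": -20,"ax": 0,"ay": 0,"az": 0,"gripper": 0.2},{"x": 0,"y": 0,"z": -10,"ax": 0,"ay": 0,"az": 0,"gripper": 0.2},{"x": 0,"y": 0,"z": 0,"ax": 0,"ay": 0,"az": 0,"gripper": 0.2}]'

```text
clock: 21.08
position: [0.5476, -0.1174, 0.1579]
ee_rot: [0.734, 0.516, -0.36, 0.254]
ft_force: [1.0, -0.3, -0.3]
grip_width: 0.803
grasp_force: 0.0
```

```bash
python3 st.py; python3 look.py k >/dev/null; python3 blob.py k
python3 - <<'E'
from h import *
T=np.load("pics/top_k.npy",allow_pickle=True).item()
# bright/grey structure around the held arm: print grey rows through its expected top face
S=np.load("pics/scene_k.npy",allow_pickle=True).item()
for c in (T,S):
    a=proj(c,[.5145,-.2065,.173]);f=proj(c,[.5145,-.2065,.003]); g=c["color"].mean(2); print("top",a.round(1),"foot",f.round(1)); y=int(round(a[1])); x=int(round(a[0])); print("row",g[y,x-15:x+16].astype(int)); print("col",g[y-15:y+16,x].astype(int))
E
```

```text
t 21.08 q [-0.743  0.659  0.643  1.625  0.418  1.443 -0.62 ] p [ 547.6 -117.4  157.9] azx 70.1 azy -19.8 z [-0.267 -0.746 -0.611] F [ 1.  -0.3 -0.3] w 68.2 g 0.0
jig xy mm [-116.  -364.6]
held top expected [345.3 191.2] blob [349.6 192.8] [ 18  18 229]
held scene expected [186.  140.2] blob [183.4 138.8] [ 20  15 174]
b top expected [366. 202.] blob [369.3 204.6] [ 22  21 318]
b scene expected [170.6 129.6] blob [170.9 129.2] [ 19  15 164]
c top expected [421.9 233.1] blob [422.4 232.7] [ 17  19 232]
c scene expected [132.6 101.7] blob [132.5 102.1] [ 18  13 146]
top [344.9 191.2] foot [334.4 199.2]
row [195 196 195 193 185 168 136 107  91  85  87 110 149 169 172 172 172 172
 171 171 171 171 171 171 170 171 170 166 151 134 145]
col [ 87  87  86  87  91 114 143 147 158 168 170 172 172 172 172 172 172 172
 172 172 173 172 169 153 115  82  75  77  90 106  95]
top [186.3 140.3] foot [193.5 177.2]
row [109 110 114 181 198 193 194 192 191 193 192 191 193 192 196 193 193 196
 198 198 149 106 105 104 102 104 108 107 105 104 104]
col [105 108 104 103 109 107 106 102 155 196 196 194 193 196 194 193 194 195
 195 197 181 127 100 111 111 111 109 112 109 112 107]
```

Run:
```python
from h import *
T=np.load("pics/top_k.npy",allow_pickle=True).item();S=np.load("pics/scene_k.npy",allow_pickle=True).item()
def cen(c,P,lo,hi):
    x,y=np.round(proj(c,P)).astype(int); g=c["color"].mean(2); m=((g>lo)&(g<hi)).astype(np.uint8); m=cv2.morphologyEx(m,cv2.MORPH_OPEN,np.ones((3,3),np.uint8))
    k,l,s,ce=cv2.connectedComponentsWithStats(m,connectivity=4); i=l[y,x]; r=cv2.minAreaRect(np.argwhere(l==i)[:,::-1].astype(np.float32)); return r
for nm,P in dict(held=[.511,-.215,.173],b=[.4867,-.2577,.173],c=[.408,-.391,.173]).items():
    t=cen(T,P,163,180); s=cen(S,P,185,202); p,e=tri(T,t[0],S,s[0]); print(nm,np.round(t[0],1),np.round(t[1],1),np.round(s[0],1),np.round(s[1],1),p.round(4),round(e,4))
g=T["color"].mean(2)
# dark side face of held arm in the top view: lowest dark pixels = foot edge
sub=g[170:225,315:370]; m=(sub<115); 
for r in range(180,220,3): print(r,''.join('#' if v<115 else ('+' if v<180 else '.') for v in g[r,318:380]))
```

```text
held [349.7 192.9] [14.5 13.9] [183.6 138.8] [13.4 11.6] [ 0.5098 -0.217   0.1716] 0.0031
b [367.5 203. ] [16.1 13.9] [171. 129.] [11.3 12.7] [ 0.4839 -0.2595  0.1724] 0.0038
c [422.4 232.5] [13.5 14. ] [132.2 101.9] [13.  10.4] [ 0.4095 -0.3918  0.1738] 0.0007
180 ##########++......+++++++#####################################
183 ########++.............++++++++###############################
186 #######+...............++++++++++++++#########################
189 #####++............+++##++++++++++++++++++####################
192 ###++...........++#####++++++++++++++++++++++++###############
195 ##+............+######++++++++++++++++++++++++++++++##########
198 ++............+########++++++++++++++++###+++++++++++++++++###
201 .............+#################+++++++##++++++++++++++++++++++
204 ............+########+++++#############++++++++++++++++++++...
207 ................+++++###################+++++++++++++++++.....
210 +++.......................++#################++++++++++.......
213 ######++...................+++####################++++........
216 ###########+++..................+++########++++...............
219 #################++..................+++......................
```

Run:
```python
from h import *
T=np.load("pics/top_k.npy",allow_pickle=True).item();S=np.load("pics/scene_k.npy",allow_pickle=True).item()
def corners(c,x,y,yaw,z): 
    a=np.radians(yaw); R2=np.array([[np.cos(a),-np.sin(a)],[np.sin(a),np.cos(a)]])
    return [tuple(np.round(proj(c,[*(R2@np.array(q)*.02+[x,y]),z]),1)) for q in ((1,1),(-1,1),(-1,-1),(1,-1))]
for nm,c in (("T",T),("S",S)):
    print(nm,"held top",corners(c,.510,-.217,-20,.173)); print("  foot up@.510,-.217",corners(c,.510,-.217,-20,.003)); print("  foot @.5165,-.200",corners(c,.5165,-.2,-20,.003))
g=S["color"].mean(2)
for r in range(128,188,3): print(r,''.join('#' if v<95 else ('-' if v<125 else ('+' if v<180 else '.')) for v in g[r,165:225]))
```

```text
T held top [(np.float64(343.9), np.float64(182.7)), (np.float64(339.0), np.float64(197.8)), (np.float64(354.4), np.float64(203.1)), (np.float64(359.3), np.float64(188.0))]
  foot up@.510,-.217 [(np.float64(333.6), np.float64(191.9)), (np.float64(329.3), np.float64(205.0)), (np.float64(342.6), np.float64(209.6)), (np.float64(346.9), np.float64(196.4))]
  foot @.5165,-.200 [(np.float64(327.6), np.float64(189.8)), (np.float64(323.3), np.float64(202.8)), (np.float64(336.6), np.float64(207.4)), (np.float64(340.9), np.float64(194.3))]
S held top [(np.float64(184.7), np.float64(146.6)), (np.float64(193.5), np.float64(136.4)), (np.float64(181.2), np.float64(130.5)), (np.float64(172.3), np.float64(140.5))]
  foot up@.510,-.217 [(np.float64(192.1), np.float64(183.2)), (np.float64(199.9), np.float64(173.5)), (np.float64(188.8), np.float64(167.9)), (np.float64(180.9), np.float64(177.4))]
  foot @.5165,-.200 [(np.float64(197.2), np.float64(185.9)), (np.float64(205.0), np.float64(176.2)), (np.float64(193.8), np.float64(170.5)), (np.float64(185.9), np.float64(180.1))]
128 ...............+----------
[... 569 characters left out ...]
--------------------------------------------------
158 ....-----------------------------.++-----------------------#
161 ....+----------+..++-------------+--+..-----------------####
164 .....+#----------++++------------+...+--+.+---++++-#########
167 ......+---------------------------.......+-############---##
170 ..........+-----------------------+.......+#################
173 .............++.+------------------+...........+############
176 --+.............+----------------............++-+-##########
179 --++--+..............+--------+...........++-++----#########
182 ---------++...............++...........+--+-----------------
185 -----------+-++....................+++-++-------------------
```

Emit:
apply_moves --rows '[{"x": 0,"y": 0,"z": -20,"ax": 0,"ay": 0,"az": 0,"gripper": 0.2},{"x": 0,"y": 0,"z": -20,"ax": 0,"ay": 0,"az": 0,"gripper": 0.2},{"x": 0,"y": 0,"z": 0,"ax": 0,"ay": 0,"az": 0,"gripper": 0.2},{"x": 0,"y": 0,"z": 0,"ax": 0,"ay": 0,"az": 0,"gripper": 0.2},{"x": 0,"y": 0,"z": 0,"ax": 0,"ay": 0,"az": 0,"gripper": 0.2}]'

```text
clock: 21.6
position: [0.5558, -0.0916, 0.1804]
ee_rot: [0.735, 0.514, -0.363, 0.254]
ft_force: [0.3, -0.5, -0.1]
grip_width: 0.8
grasp_force: 0.0
```

```bash
python3 -c "
from workcell import *
print(hand_in())"
```

```text
the job is handed in; nothing more can be done
None
```

The job is handed in at about 22 s on the clock, with no verdict returned: the camera check before hand-in showed the latch arm upright and released, heavy end down, in the tray about 90 mm along from its centre, with both finished arms still standing.

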